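# Upturn a rinsed sample tub on the drying tray

## Robot

A 6-joint arm with a two-finger parallel gripper is mounted at the origin on the work surface. World frame = base frame: x ahead of the robot, y to its left, z up, the work surface at z = 0. Lengths are in m, angles in rad, forces in N, time in s.
With the tool pointing down it reaches from about 0.3 to 0.875 m from the base axis. Payload 6.4 kg.
Tool frame: the origin (TCP) lies at the very end of the fingers, on their centre line; the grasp point (between the pads) lies 19 mm behind it (ctrl.grip_point_offset is the z of the grasp point in the tool frame, in m); z points along the fingers, y is the direction in which the jaws open and shut (so a half turn about z gives the same grasp; the last joint's range is limited). The gripper opens to 85 mm and grips with 20 to 120 N. Pads are 22 mm wide; open, the fingers measure 114 mm over their backs; the gripper's body (76 mm by 85 mm) begins 54 mm behind the grasp point. The pads swing forward as they close: fully open they stand 13 mm farther back than shut.
Start: joints at [1.133, 0.181, 1.607, -0, 1.354, -0.206], TCP at [0.132, 0.56, 0.231] pointing down, gripper open.
Joint ranges: [-2.99, 2.99], [-0.89, 2.07], [0.3, 2.58], [-1.14, 4.28], [0, 2.63], [-3.12, 3.12]. Speed limits (rad/s): [2.57, 2.57, 3.01, 3.14, 3.14, 3.14].

## Interface

Orientations are given as a unit quaternion [w, x, y, z].
In Python, from bench import status, cams, ctrl gives the robot as it stands.
- The arm moves only by the shell command python3 -m handwheel 'ROWS'. ROWS is JSON, a list of rows, each an object with "grip": the finger opening in cm, from 0 to 8.54; "linear": the shift along the tool's x, y, z in cm, a list of three; "rotation": the turn, a rotation vector about the tool's x, y, z in degrees, a list of three. A call has 1 to 12 rows; each row is the pose to reach, as a shift and turn from the pose commanded when the call began, along the tool's axes at that moment; what a row does not reach only later rows make up. A row lasts 1/12 s, in which the tool goes at most 41.7 mm and 7.16 degrees, less where a joint would pass 70% of its speed; a pose out of reach is approached as far as the arm can. A call with a gripper value outside its range is refused whole. The fingers move at their own pace and stop on an object; the grip force is fixed at half the most. Time passes only in rows, so rows that repeat a pose let the fingers close. It gives the time, the measured TCP pose, the force and the opening at its end, in the units of the state.
- status.get_obs(): the state, without advancing time (a new reading comes with each control period).
- cams.camera(name): name is "scene" or "top" or "wrist"; returns the picture (384x512x3 uint8, red, green, blue); there is no depth.
- cams.camera_info(name): a dict with "fovy" (degrees; the focal length in pixels is half the picture's height over the tangent of half this angle, whatever the lens; pixels are square), "cx", "cy" (the principal point, pixels), "world_from_camera" (4x4, takes a point from camera to world coordinates); the wrist camera has in their place "mount" (4x4, takes a point from camera to tool coordinates, whose origin is the TCP and whose axes are the flange's). Camera axes: x right, y down, z forward; pixel columns grow to the right and rows downward; lengths in m; the calibration is good to about 2 mm. A picture is of the moment at which its call begins: read the wrist's pose just before it. camera_info takes no time and is no camera call.
- ctrl.hand_in(): hands the job in, once; it reports no verdict.
The state is a dict: "time_s": time; "q": joint angles; "dq": joint speeds; "joint_efforts": joint torques, N m; "eef_pos": TCP position; "eef_rot": TCP orientation; "wrist_force": force on the tool from outside, world axes, zero at the start; "torque": the same for the moment, N m; "opening": opening from 0.0 (shut) to 1.0 (fully open).
Only numpy, scipy, OpenCV 4.12 (cv2) and the standard library are available. Lean on these libraries where they do the work, as an engineer would, in place of code of your own. Each camera call takes 0.05 s, during which the arm holds its last target.

## Task

The square sample tub standing mouth-up on the desk has been rinsed. Tip it over so that it lies on its side on the desk and let go of it for a moment; then take it afresh, gently stand it upside down (mouth down) over the free drain hole of the drying tray, and slide it back until it is flush against the tray's back rail, in line with the two tubs already drying there. Leave it standing by itself, and do not shift those two tubs or the stack of dishes.

Things in the scene. Friction and masses are not known exactly. Their poses are not given: they have to be found in the camera images.
- tub: The tub to handle: open square white plastic box, 60 x 60 mm outside, 110 mm tall, straight sides, 4 mm walls and base, 70 to 140 g, loose. Origin: centre of the outside of its closed base; z points from base to open mouth (rim at z = 110 mm); x, y normal to its flat sides. Starts upright on the desk; tips over when pushed near the top, does not roll.
- tray: Fixed steel drying tray, 150 (its x) x 420 mm (its y), flat floor 8 mm above the desk, no front or end lips. Origin: centre of underside; x points away from the robot to the back rail. Rail along y: front face at x = 66 mm, 8 mm thick, top 38 mm above the desk. Places at y = -130, 0, 130 mm, each with a black drain hole at x = 34 mm. A tub flush with the rail has its centre at x = 36 mm.
- free_place: The drain hole of the one place that has no tub: a flat black disc 20 mm across level with the tray floor (flush, nothing to touch). Origin at its centre, 8 mm above the desk, 32 mm in front of the back rail.
- dry_a: A tub like the first (60 x 60 x 110 mm), loose, already upside down on the tray against the back rail at one of the three places. Origin at the centre of its base, which is now on top, 118 mm above the desk; its z axis points down. Must stay.
- dry_b: Another tub, the same, upside down at another of the three places. Must stay.
- dishes: Loose stack of three closed clear round dishes, 88 mm diameter, 44 mm tall in all, on the desk. Origin at the centre of its underside. Must stay.
There are look-alikes about, which are no part of the job. What is shaped like the tub but blue is not meant.

How it is judged:
By the outcome, as a careful person would: the job done as asked, in the order asked, and still so for the second after the job is handed in, with the robot touching nothing.
It also fails if it takes over 67 s, if anything falls off the work surface, if the arm or the gripper's body presses on something with over 40 N, if the wrist force passes 120 N, or if a joint passes its speed limit or range.

## Working session

There is one attempt and no reset: what is moved stays moved. The work goes in short steps, Python scripts to look and compute and a shell command to move; the robot and the scene stay as the last step left them, time stands still between calls to the robot, and variables do not carry over. Pictures are saved under pics/ and viewed, and the job is handed in when it is done.

```bash
mkdir -p pics; ls; python3 - <<'E'
from bench import status,cams,ctrl
import cv2,numpy as np
np.set_printoptions(precision=4,suppress=True)
o=status.get_obs();print(o)
print(ctrl.grip_point_offset)
for n in ["scene","top","wrist"]:
    print(n,cams.camera_info(n))
for n in ["scene","top"]:
    cv2.imwrite(f"pics/{n}0.png",cams.camera(n)[:,:,::-1])
E
```

```text
pics
{'time_s': 0.0, 'q': array([ 1.1327,  0.1816,  1.608 , -0.    ,  1.3538, -0.2063]), 'dq': array([-0.001 , -0.0018, -0.0005, -0.    , -0.0008, -0.0008]), 'joint_efforts': array([  0.0033, -44.4878, -35.1338,   0.    ,   0.009 ,   0.    ]), 'eef_pos': array([0.1318, 0.5591, 0.2304]), 'eef_rot': array([-0.0003,  0.1156,  0.9933, -0.0008]), 'wrist_force': array([-0.4467, -0.4873,  0.5963]), 'torque': array([-0.0041, -0.0245,  0.0097]), 'opening': 1.003209503512076}
-0.0187
scene {'fovy': 51.14567764248506, 'cx': 264.9547853705223, 'cy': 190.8459263568503, 'world_from_camera': array([[ 0.6217,  0.5076, -0.5965,  1.205 ],
       [ 0.783 , -0.4216,  0.4572, -0.5479],
       [-0.0194, -0.7513, -0.6596,  0.8574],
       [ 0.    ,  0.    ,  0.    ,  1.    ]])}
top {'fovy': 52.26519116173516, 'cx': 256.076541124963, 'cy': 197.04958348213407, 'world_from_camera': array([[-0.0243, -0.9992,  0.0324,  0.4895],
       [-0.9996,  0.0238, -0.0136, -0.0446],
       [ 0.0128, -0.0327, -0.9994,  1.1694],
       [ 0.    ,  0.    ,  0.    ,  1.    ]])}
wrist {'fovy': 61.42151975841709, 'cx': 259.4373081553638, 'cy': 190.24932403979696, 'mount': array([[ 0.0012, -0.9655, -0.2604,  0.0659],
       [ 1.    ,  0.0011,  0.0003,  0.0002],
       [ 0.    , -0.2604,  0.9655, -0.1425],
       [ 0.    ,  0.    ,  0.    ,  1.    ]])}
```

View pics/scene0.png

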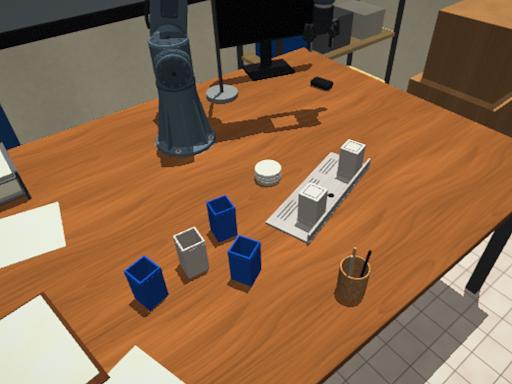

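View pics/top0.png

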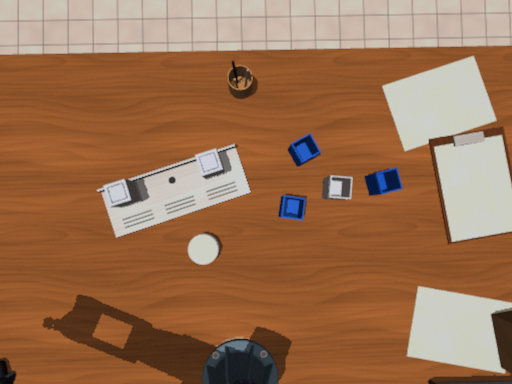

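The scene view shows one white open tub at about (191,253), the same one as (340,187) in the top view, with three blue look-alikes at top (304,150), (293,207) and (384,181). The tray's free hole is the middle one, at top (172,180), with inverted tubs at (118,193) and (209,162). The dishes are at (203,249). The white mouth-up tub at (340,187) fits the description, so I'll confirm it in a crop and measure.

```bash
cat > h.py <<'E'
from bench import status,cams,ctrl
import cv2,numpy as np
from scipy.spatial.transform import Rotation as R
np.set_printoptions(precision=4,suppress=True)
def T_tool(o=None):
    o=o or status.get_obs(); T=np.eye(4);w,x,y,z=o['eef_rot']
    T[:3,:3]=R.from_quat([x,y,z,w]).as_matrix();T[:3,3]=o['eef_pos'];return T
def cam(n,T=None):
    i=cams.camera_info(n);f=192/np.tan(np.radians(i['fovy']/2))
    W=i['world_from_camera'] if n!='wrist' else T@i['mount']
    return f,i['cx'],i['cy'],np.array(W)
def ray(n,uv,z,T=None):
    f,cx,cy,W=cam(n,T);uv=np.atleast_2d(uv).astype(float)
    d=np.c_[(uv[:,0]-cx)/f,(uv[:,1]-cy)/f,np.ones(len(uv))]@W[:3,:3].T
    return W[:3,3]+d*((z-W[2,3])/d[:,2])[:,None]
def proj(n,P,T=None):
    f,cx,cy,W=cam(n,T);P=np.atleast_2d(P)
    c=(P-W[:3,3])@W[:3,:3];return np.c_[c[:,0]/c[:,2]*f+cx,c[:,1]/c[:,2]*f+cy]
E
python3 - <<'E'
from h import *
t=cv2.imread('pics/top0.png');s=cv2.imread('pics/scene0.png')
a=cv2.resize(t[160:215,270:410],None,fx=5,fy=5,interpolation=2)
b=cv2.resize(s[215:290,150:270],None,fx=4,fy=4,interpolation=2)
out=np.zeros((585,700,3),np.uint8);out[:275]=a;out[280:580,:480]=b
cv2.imwrite('pics/crop1.png',out)
c=cv2.resize(t[140:245,90:255],None,fx=4.8,fy=4.8,interpolation=2);cv2.imwrite('pics/crop2.png',c)
# white masks
hsv=cv2.cvtColor(t,cv2.COLOR_BGR2HSV)
m=((hsv[...,1]<60)&(hsv[...,2]>60)).astype(np.uint8)
n,l,st,ce=cv2.connectedComponentsWithStats(m)
for i in range(1,n):
    if st[i,4]>150: 
        cn=np.argwhere(l==i)[:,::-1].astype(np.float32); r=cv2.minAreaRect(cn); print(st[i],ce[i],r)
E
```

```text
[    0     0   512    54 25603] [247.8031  24.5719] ((255.5, 26.5), (53.0, 511.0), 90.0)
[  382    56   130   186 13507] [457.0832 144.5841] ((456.53912353515625, 154.74803161621094), (179.4927520751953, 97.5120620727539), 71.17529296875)
[  97  144  154   94 7369] [174.7958 190.0156] ((173.30001831054688, 189.90000915527344), (53.75871658325195, 145.46475219726562), 71.56504821777344)
[323 175  30  25 644] [337.3618 187.0404] ((337.2069091796875, 187.0172576904297), (28.484600067138672, 23.4188289642334), 4.763641834259033)
[188 233  31  32 775] [203.1613 248.6723] ((203.50001525878906, 248.50001525878906), (29.698482513427734, 31.11269760131836), 45.0)
[ 407  286  105   88 6294] [455.4431 328.9673] ((461.025146484375, 329.3573913574219), (100.7375717163086, 71.36785125732422), 10.007979393005371)
```

View pics/crop1.png

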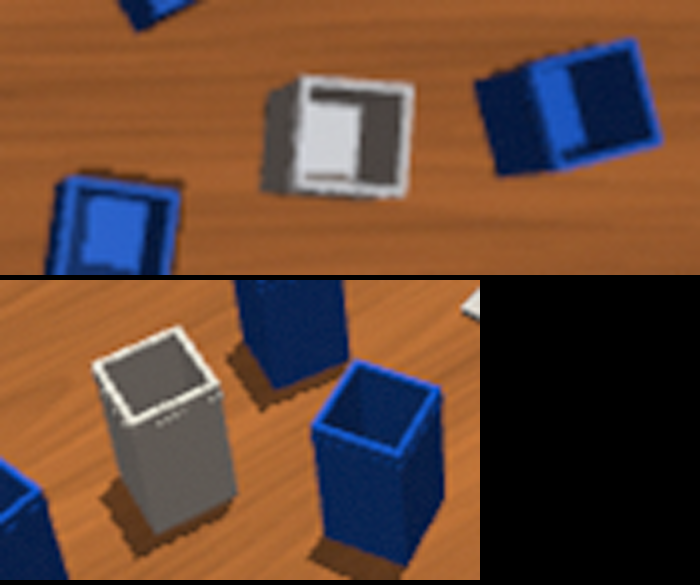

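View pics/crop2.png

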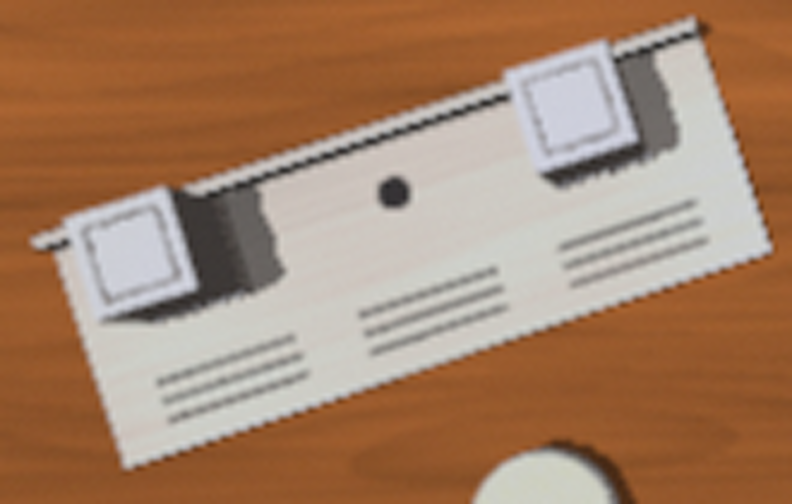

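The crop confirms it: a white, empty, mouth-up open box in the upper panel at (350,137), with only blue boxes nearby. Next I'll measure everything.

```bash
python3 - <<'E'
from h import *
c=np.array([(299,76),(412,86),(407,195),(293,190)])/5+[270-.4,160-.4]
P=ray('top',c,.11);print('tub top cam\n',P,P.mean(0));
e=P-np.roll(P,-1,0);print(np.linalg.norm(e,axis=1),np.degrees(np.arctan2(e[:,1],e[:,0]))%90)
c=np.array([(96,366-280+280),(181,327),(219,384),(131,424)],float);c[:,1]-=280
P=ray('scene',c/4+[150-.4,215-.4],.11);print('tub scene cam\n',P,P.mean(0))
e=P-np.roll(P,-1,0);print(np.linalg.norm(e,axis=1),np.degrees(np.arctan2(e[:,1],e[:,0]))%90)
f=lambda a:np.array(a)/4.8+[90-.4,140-.4]
Q=ray('top',f([(125,468),(772,250)]),.008);print('front corners',Q,np.linalg.norm(Q[0]-Q[1]))
d=Q[1]-Q[0];print('tray y dir deg',np.degrees(np.arctan2(d[1],d[0])))
Rr=ray('top',f([(32,240),(697,17)]),.038);d=Rr[1]-Rr[0];print('rail back top',Rr,np.linalg.norm(d),np.degrees(np.arctan2(d[1],d[0])))
H=ray('top',f([(394,192)]),.008);print('hole',H)
for q in ([(65,217),(163,187),(198,289),(104,320)],[(503,72),(605,40),(640,140),(540,173)]):
    D=ray('top',f(q),.118);print('dry',D,D.mean(0)); e=D-np.roll(D,-1,0);print(np.degrees(np.arctan2(e[:,1],e[:,0]))%90)
print('dish',ray('top',[(203.2,248.7)],.044))
for b in ([304,150],[293,207],[384,181]): print('blue approx',ray('top',[b],.08))
s=cv2.imread('pics/scene0.png');cv2.imwrite('pics/sc2.png',cv2.resize(s[130:245,250:380],None,fx=5,fy=5,interpolation=2))
E
```

```text
tub top cam
 [[ 0.5796 -0.2599  0.11  ]
 [ 0.5727 -0.3214  0.11  ]
 [ 0.5134 -0.3168  0.11  ]
 [ 0.5176 -0.2548  0.11  ]] [ 0.5458 -0.2882  0.11  ]
[0.0619 0.0594 0.0621 0.0622] [83.6157 85.5218 86.1257 85.2465]
tub scene cam
 [[ 0.5174 -0.3142  0.11  ]
 [ 0.5223 -0.2552  0.11  ]
 [ 0.5796 -0.2622  0.11  ]
 [ 0.5731 -0.3209  0.11  ]] [ 0.5481 -0.2881  0.11  ]
[0.0593 0.0578 0.059  0.0562] [85.2587 82.9985 83.6904 83.2452]
front corners [[ 0.4189  0.3561  0.008 ]
 [ 0.5434 -0.0441  0.008 ]] 0.41904450821721057
tray y dir deg -72.71726702764363
rail back top [[ 0.5585  0.3995  0.038 ]
 [ 0.6841 -0.0021  0.038 ]] 0.4207826583806007 -72.63068196506296
hole [[0.5848 0.1885 0.008 ]]
dry [[0.5661 0.3497 0.118 ]
 [0.5816 0.295  0.118 ]
 [0.5241 0.2764 0.118 ]
 [0.5081 0.3287 0.118 ]] [0.545  0.3124 0.118 ]
[15.8408 18.0077 17.0115 19.8671]
dry [[0.6418 0.1043 0.118 ]
 [0.6585 0.0468 0.118 ]
 [0.6018 0.0284 0.118 ]
 [0.5845 0.0847 0.118 ]] [0.6217 0.0661 0.118 ]
[16.2479 17.9798 17.0246 18.8902]
dish [[0.3818 0.0948 0.044 ]]
blue approx [[ 0.6533 -0.1968  0.08  ]]
blue approx [[ 0.4946 -0.1616  0.08  ]]
blue approx [[ 0.5612 -0.4188  0.08  ]]
```

View pics/sc2.png

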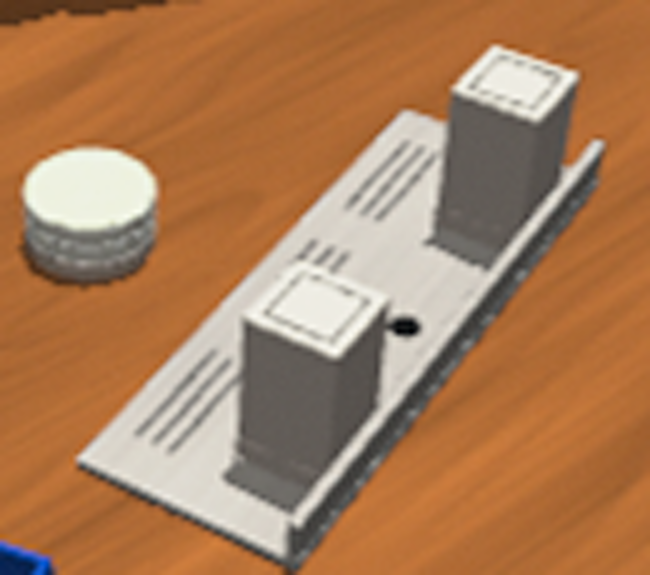

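```bash
python3 -m handwheel '[{"grip":0,"linear":[-32.8,-36.0,0],"rotation":[0,0,-7.8]},{"grip":0,"linear":[-32.8,-36.0,0],"rotation":[0,0,-7.8]},{"grip":0,"linear":[-32.8,-36.0,0],"rotation":[0,0,-7.8]},{"grip":0,"linear":[-32.8,-36.0,0],"rotation":[0,0,-7.8]},{"grip":0,"linear":[-32.8,-36.0,0],"rotation":[0,0,-7.8]},{"grip":0,"linear":[-32.8,-36.0,0],"rotation":[0,0,-7.8]},{"grip":0,"linear":[-32.8,-36.0,0],"rotation":[0,0,-7.8]},{"grip":0,"linear":[-32.8,-36.0,0],"rotation":[0,0,-7.8]},{"grip":0,"linear":[-32.8,-36.0,0],"rotation":[0,0,-7.8]},{"grip":0,"linear":[-32.8,-36.0,0],"rotation":[0,0,-7.8]},{"grip":0,"linear":[-32.8,-36.0,0],"rotation":[0,0,-7.8]},{"grip":0,"linear":[-32.8,-36.0,0],"rotation":[0,0,-7.8]}]'
cat >> h.py <<'E'
import json
def say():
    o=status.get_obs();T=T_tool(o)
    json.dump([list(map(float,o['q'])),T.tolist()],open('log.jsonl','a'));open('log.jsonl','a').write('\n')
    print('t',o['time_s'],'q',o['q'],'p',o['eef_pos'],'F',o['wrist_force'],'op',o['opening']);print(T[:3,:3]);return T
def to(P,Rt=None):
    "relative move to world pose P (TCP), rotation Rt"
    T=T_tool();d=T[:3,:3].T@(np.array(P)-T[:3,3])*100
    rv=np.zeros(3) if Rt is None else np.degrees(R.from_matrix(T[:3,:3].T@Rt).as_rotvec())
    print('linear cm',d.round(2),'rot deg',rv.round(2));return d,rv
def Rtool(yaw,pitch):
    "tool z tilted 'pitch' deg from down toward yaw dir (deg), tool y horizontal at yaw+90"
    a,p=np.radians(yaw),np.radians(pitch);f=np.array([np.cos(a),np.sin(a),0]);u=np.array([0,0,1.])
    z=np.sin(p)*f-np.cos(p)*u;y=np.array([-np.sin(a),np.cos(a),0]);return np.c_[np.cross(y,z),y,z]
E
python3 -c "
from h import *
say();to([.6047,-.2936,.23],Rtool(-5.5,0))"
```

```text
time_s: 1.1
eef_pos: [0.3695, 0.1311, 0.2313]
eef_rot: [0.0, 0.049, 0.999, -0.0]
wrist_force: [0.4, 0.9, -0.8]
opening: -0.0
t 1.1 q [ 0.0364 -0.2616  2.0333 -0.0007  1.3692 -1.4371] p [0.3695 0.1311 0.2313] F [ 0.4211  0.8651 -0.7686] op -0.0002178917404296872
[[-0.9953  0.097   0.0008]
 [ 0.097   0.9953 -0.0006]
 [-0.0008 -0.0006 -1.    ]]
linear cm [-27.53 -39.99   0.18] rot deg [-0.03  0.05 -0.07]
```

```bash
python3 -m handwheel '[{"grip":0,"linear":[-27.5,-40.0,0],"rotation":[0,0,0]},{"grip":0,"linear":[-27.5,-40.0,0],"rotation":[0,0,0]},{"grip":0,"linear":[-27.5,-40.0,0],"rotation":[0,0,0]},{"grip":0,"linear":[-27.5,-40.0,0],"rotation":[0,0,0]},{"grip":0,"linear":[-27.5,-40.0,0],"rotation":[0,0,0]},{"grip":0,"linear":[-27.5,-40.0,0],"rotation":[0,0,0]},{"grip":0,"linear":[-27.5,-40.0,0],"rotation":[0,0,0]},{"grip":0,"linear":[-27.5,-40.0,0],"rotation":[0,0,0]},{"grip":0,"linear":[-27.5,-40.0,0],"rotation":[0,0,0]},{"grip":0,"linear":[-27.5,-40.0,0],"rotation":[0,0,0]},{"grip":0,"linear":[-27.5,-40.0,0],"rotation":[0,0,0]},{"grip":0,"linear":[-27.5,-40.0,0],"rotation":[0,0,0]}]'
python3 -c "
from h import *
T=say();im=cams.camera('wrist');cv2.imwrite('pics/w1.png',im[:,:,::-1]);to([.6047,-.2936,.23],Rtool(-5.5,0))"
```

```text
time_s: 2.1
eef_pos: [0.6048, -0.2941, 0.2303]
eef_rot: [-0.0, 0.049, 0.999, -0.0]
wrist_force: [-0.6, 0.1, -0.3]
opening: 0.001
t 2.1 q [-0.6283  0.3951  1.3404 -0.0006  1.4063 -2.1016] p [ 0.6048 -0.2941  0.2303] F [-0.6144  0.088  -0.3252] op 0.0011486053681098347
[[-0.9953  0.0973 -0.0004]
 [ 0.0973  0.9953 -0.0004]
 [ 0.0004 -0.0004 -1.    ]]
linear cm [ 0.13  0.38 -0.03] rot deg [-0.12  0.03 -0.21]
```

View pics/w1.png

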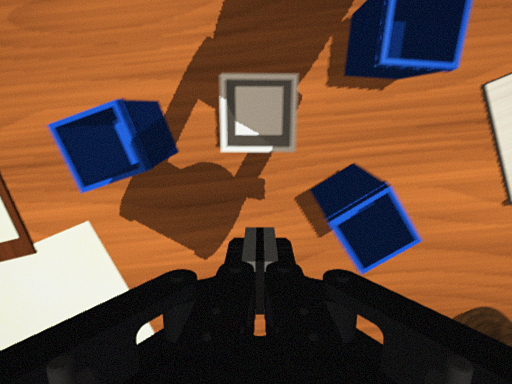

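```bash
python3 -c "
from h import *
T=T_tool()
P=ray('wrist',[(219,73),(299,74),(298,152),(220,152)],.11,T);print(P,P.mean(0))
e=P-np.roll(P,-1,0);print(np.linalg.norm(e,axis=1),np.degrees(np.arctan2(e[:,1],e[:,0]))%90)
for q in ([(331,220),(387,185),(420,240),(363,272)],[(49,125),(122,100),(150,165),(81,190)],[(382,68),(397,-10),(456,66)]):print(ray('wrist',q,.11,T)[:,:2])
"
```

```text
[[ 0.515  -0.3197  0.11  ]
 [ 0.5218 -0.2588  0.11  ]
 [ 0.5815 -0.2636  0.11  ]
 [ 0.5753 -0.3268  0.11  ]] [ 0.5484 -0.2922  0.11  ]
[0.0613 0.06   0.0635 0.0607] [83.6679 85.4066 84.3742 83.2526]
[[ 0.643  -0.2393]
 [ 0.6165 -0.1914]
 [ 0.6692 -0.1625]
 [ 0.6956 -0.2126]]
[[ 0.5405 -0.4598]
 [ 0.5273 -0.3978]
 [ 0.5803 -0.3856]
 [ 0.5957 -0.4474]]
[[ 0.5237 -0.1956]
 [ 0.4718 -0.1849]
 [ 0.5278 -0.1397]]
```

```bash
python3 -m handwheel '[{"grip":0,"linear":[0,0,4],"rotation":[0,0,0]},{"grip":0,"linear":[0,0,8],"rotation":[0,0,0]},{"grip":0,"linear":[0,0,11],"rotation":[0,0,0]},{"grip":0,"linear":[0,0,13.5],"rotation":[0,0,0]},{"grip":0,"linear":[0,0,13.5],"rotation":[0,0,0]},{"grip":0,"linear":[0.8,0,13.5],"rotation":[0,0,0]},{"grip":0,"linear":[1.6,0,13.5],"rotation":[0,0,0]},{"grip":0,"linear":[2.3,0,13.5],"rotation":[0,0,0]},{"grip":0,"linear":[3.0,0,13.5],"rotation":[0,0,0]},{"grip":0,"linear":[3.7,0,13.5],"rotation":[0,0,0]}]'
python3 -c "
from h import *
T=say();im=cams.camera('scene');cv2.imwrite('pics/s2.png',cv2.resize(im[180:320,110:290,::-1],None,fx=4,fy=4))"
```

```text
time_s: 2.98
eef_pos: [0.5674, -0.2876, 0.0984]
eef_rot: [0.001, 0.048, 0.999, -0.001]
wrist_force: [0.2, -0.6, 0.7]
opening: -0.004
t 2.9833 q [-0.6554  0.4507  1.5462 -0.      1.1413 -2.1305] p [ 0.5674 -0.2876  0.0984] F [ 0.1933 -0.6007  0.6662] op -0.0035154473871269417
[[-0.9954  0.0956  0.0026]
 [ 0.0956  0.9954 -0.0021]
 [-0.0028 -0.0018 -1.    ]]
```

View pics/s2.png

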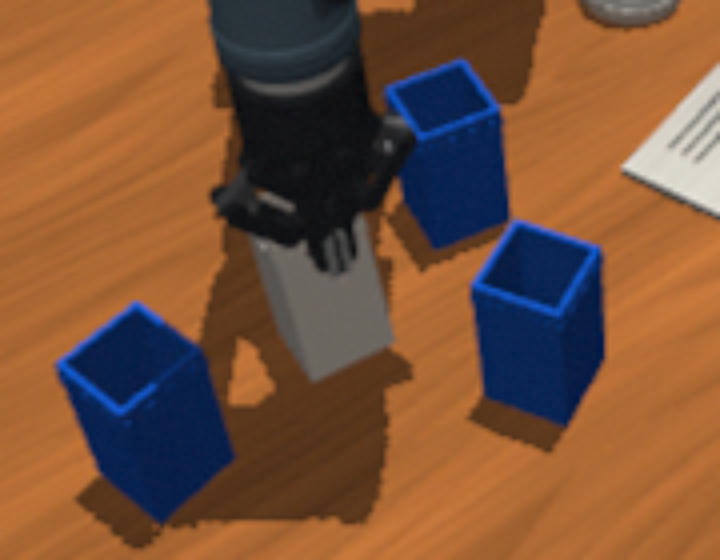

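The tub's rim leans toward the robot at about (320,250) in the crop, so it is tipping rather than sliding. I'll keep pushing.

```bash
python3 -m handwheel '[{"grip":0,"linear":[0.7,0,0],"rotation":[0,0,0]},{"grip":0,"linear":[1.4,0,0],"rotation":[0,0,0]},{"grip":0,"linear":[2.0,0,0],"rotation":[0,0,0]},{"grip":0,"linear":[2.6,0,0],"rotation":[0,0,0]},{"grip":0,"linear":[3.2,0,0],"rotation":[0,0,0]},{"grip":0,"linear":[3.8,0,0],"rotation":[0,0,0]},{"grip":0,"linear":[4.4,0,0],"rotation":[0,0,0]},{"grip":0,"linear":[5.0,0,0],"rotation":[0,0,0]},{"grip":0,"linear":[5.0,0,0],"rotation":[0,0,0]},{"grip":8.5,"linear":[3.0,0,-6],"rotation":[0,0,0]},{"grip":8.5,"linear":[0,0,-11],"rotation":[0,0,0]},{"grip":8.5,"linear":[-4,0,-14],"rotation":[0,0,0]}]'
python3 -c "
from h import *
T=say();im=cams.camera('scene');cv2.imwrite('pics/s3.png',cv2.resize(im[180:320,110:290,::-1],None,fx=4,fy=4));T=T_tool();np.save('Tw.npy',T);im=cams.camera('wrist');cv2.imwrite('pics/w3.png',im[:,:,::-1]);im=cams.camera('top');cv2.imwrite('pics/t3.png',im[:,:,::-1])"
```

```text
time_s: 4.03
eef_pos: [0.5775, -0.2882, 0.2059]
eef_rot: [-0.0, 0.048, 0.999, -0.0]
wrist_force: [1.8, -1.4, 1.4]
opening: 0.421
t 4.0333 q [-0.6463  0.3557  1.4427 -0.0003  1.3432 -2.1203] p [ 0.5775 -0.2882  0.2059] F [ 1.8383 -1.4248  1.3713] op 0.42099589992026115
[[-0.9953  0.0966 -0.0002]
 [ 0.0966  0.9953 -0.0002]
 [ 0.0002 -0.0002 -1.    ]]
```

View pics/s3.png

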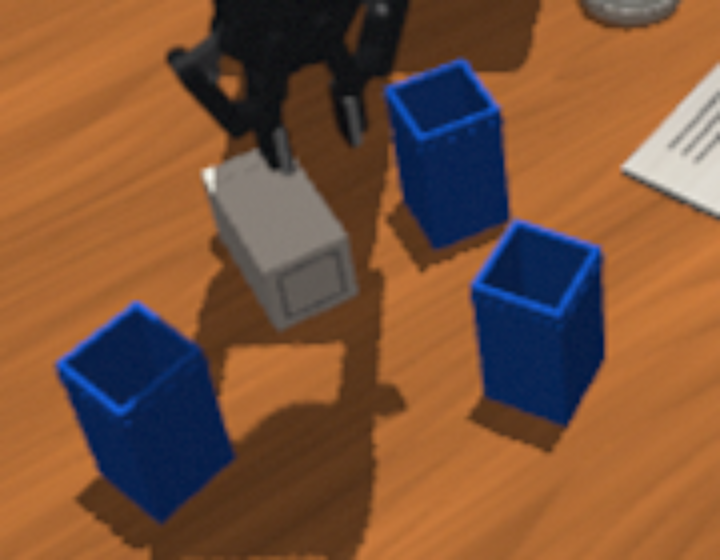

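View pics/w3.png

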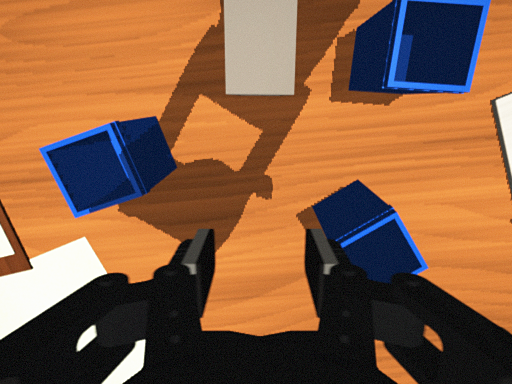

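The tub lies on its side with the mouth toward the robot and the base end at (226–294,96) in the wrist view. The gripper is clear of it. I'll measure its pose and fit a small arm model for the tilted poses.

```bash
cat > kin.py <<'E'
import numpy as np,json
from scipy.optimize import least_squares
from scipy.spatial.transform import Rotation as R
L=[json.loads(l) for l in open('log.jsonl')]
q0=[1.1327,.1816,1.608,0,1.3538,-.2063];T0=np.eye(4);T0[:3,:3]=R.from_quat([.1156,.9933,-.0008,-.0003]).as_matrix();T0[:3,3]=[.1318,.5591,.2304]
L=[(q0,T0.tolist())]+L
def fk(q,p):
    a0,h,L1,e,L2,d,L3,w=p
    Ry=lambda t:R.from_euler('y',t).as_matrix();Rz=lambda t:R.from_euler('z',t).as_matrix()
    A=Rz(q[0]);x=A@[a0,0,h]
    A=A@Ry(q[1]);x=x+A@[0,d,L1]
    A=A@Ry(q[2]);x=x+A@[e,0,L2]
    A=A@Rz(q[3]);A=A@Ry(q[4]);x=x+A@[w,0,0]
    x=x+A@[0,0,L3]
    A=A@Rz(q[5]);return A,x
def fit():
    f=lambda p:np.concatenate([fk(q,p)[1]-np.array(T)[:3,3] for q,T in L]+[1e-3*(p-np.array([0,.3,.4,0,.4,.117,.25,0]))])
    s=least_squares(f,[0,.3,.4,0,.4,.117,.25,0]);return s.x,s
if __name__=='__main__':
    np.set_printoptions(precision=4,suppress=True)
    p,s=fit();print(p,len(L));
    for q,T in L:
        A,x=fk(q,p);print(1e3*(x-np.array(T)[:3,3]));
    print(A,'\n',np.array(T)[:3,:3])
E
python3 kin.py; python3 - <<'E'
from h import *
T=np.load('Tw.npy')
B=ray('wrist',[(226,95),(294,97)],.06,T);print('base top edge',B,np.linalg.norm(B[0]-B[1]));
e=B[1]-B[0];print(np.degrees(np.arctan2(e[1],e[0]))-90)
print(ray('wrist',[(225,0),(298,0)],.06,T))
t=cv2.imread('pics/t3.png');cv2.imwrite('pics/t3c.png',cv2.resize(t[150:260,260:420],None,fx=5,fy=5,interpolation=2))
E
```

```text
[0.0126 0.3094 0.4382 0.0855 0.5143 0.1178 0.315  0.0125] 5
[ 0.0316  0.0165 -0.0128]
[-0.0101  0.0054 -0.0021]
[-0.0045  0.0105  0.0025]
[0.0009 0.0053 0.0007]
[-0.0018  0.0078  0.0117]
[[-0.0966 -0.9953 -0.0002]
 [-0.9953  0.0966 -0.0002]
 [ 0.0002  0.0002 -1.    ]] 
 [[-0.9953  0.0966 -0.0002]
 [ 0.0966  0.9953 -0.0002]
 [ 0.0002 -0.0002 -1.    ]]
base top edge [[ 0.5124 -0.3141  0.06  ]
 [ 0.5197 -0.2548  0.06  ]] 0.059801323835083776
-7.034978442784208
[[ 0.4385 -0.3058  0.06  ]
 [ 0.4442 -0.2466  0.06  ]]
```

View pics/t3c.png

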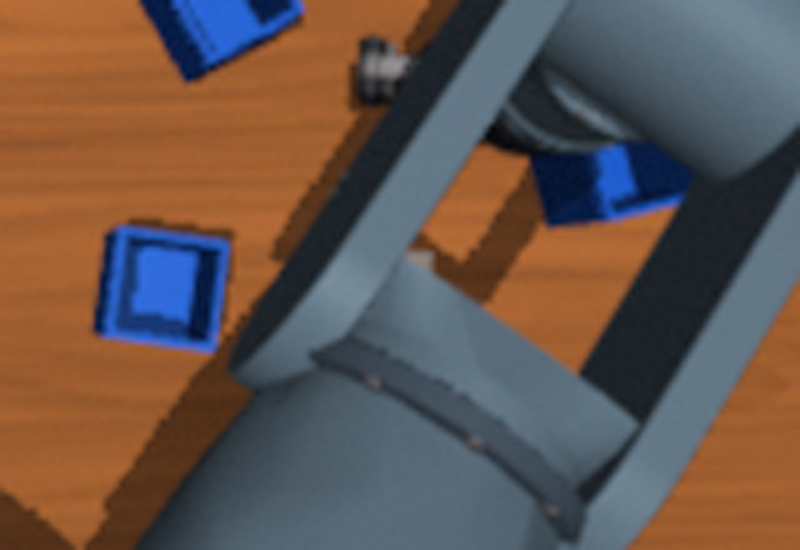

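```bash
python3 - <<'E'
from h import *
Rt=Rtool(-6.5,-40);G=np.array([.4812,-.2805,.038])
to(G+.0187*Rt[:,2]+[0,0,.13],Rt)
E
```

```text
linear cm [11.26 -0.01  5.33] rot deg [-0.61 40.42  0.96]
```

```bash
python3 -m handwheel '[{"grip":8.5,"linear":[11.3,0,5.3],"rotation":[-0.6,40.4,1]},{"grip":8.5,"linear":[11.3,0,5.3],"rotation":[-0.6,40.4,1]},{"grip":8.5,"linear":[11.3,0,5.3],"rotation":[-0.6,40.4,1]},{"grip":8.5,"linear":[11.3,0,5.3],"rotation":[-0.6,40.4,1]},{"grip":8.5,"linear":[11.3,0,5.3],"rotation":[-0.6,40.4,1]},{"grip":8.5,"linear":[11.3,0,5.3],"rotation":[-0.6,40.4,1]},{"grip":8.5,"linear":[11.3,0,5.3],"rotation":[-0.6,40.4,1]},{"grip":8.5,"linear":[11.3,0,5.3],"rotation":[-0.6,40.4,1]}]'
python3 - <<'E'
from h import *
T=say();Rt=Rtool(-6.5,-40);G=np.array([.4812,-.2805,.038]);to(G+.0187*Rt[:,2]+[0,0,.13],Rt)
to(G+.0187*Rt[:,2],Rt)
im=cams.camera('wrist');cv2.imwrite('pics/w4.png',im[:,:,::-1]);im=cams.camera('scene');cv2.imwrite('pics/s4.png',cv2.resize(im[100:320,80:300,::-1],None,fx=2.7,fy=2.7))
E
python3 kin.py
```

```text
time_s: 4.85
eef_pos: [0.4644, -0.2764, 0.1479]
eef_rot: [-0.346, 0.053, 0.937, 0.023]
wrist_force: [-0.7, -0.4, 0.8]
opening: 0.994
t 4.85 q [-0.5839  0.6801  1.2566 -0.3059  1.8458 -2.0277] p [ 0.4644 -0.2764  0.1479] F [-0.7279 -0.3923  0.7809] op 0.994104982243653
[[-0.7554  0.1143 -0.6452]
 [ 0.0829  0.9934  0.079 ]
 [ 0.65    0.0062 -0.7599]]
linear cm [-0.01 -0.21 -0.77] rot deg [ 0.31 -0.54  0.18]
linear cm [-8.46 -0.29  9.11] rot deg [ 0.31 -0.54  0.18]
[-0.      0.3134  0.4382  0.0855  0.5145  0.1178  0.3189 -0.    ] 6
[ 0.029   0.0103 -0.035 ]
[-0.0099  0.0042  0.0104]
[-0.002   0.0071  0.011 ]
[0.0029 0.0036 0.0038]
[-0.0009  0.0064  0.0095]
[0.0006 0.0039 0.0002]
[[-0.1143 -0.7554 -0.6452]
 [-0.9934  0.0829  0.079 ]
 [-0.0062  0.65   -0.7599]] 
 [[-0.7554  0.1143 -0.6452]
 [ 0.0829  0.9934  0.079 ]
 [ 0.65    0.0062 -0.7599]]
```

View pics/w4.png

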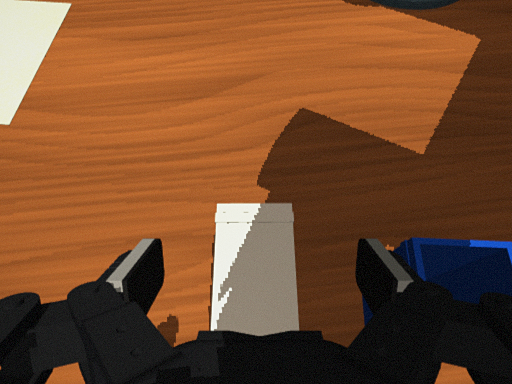

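View pics/s4.png

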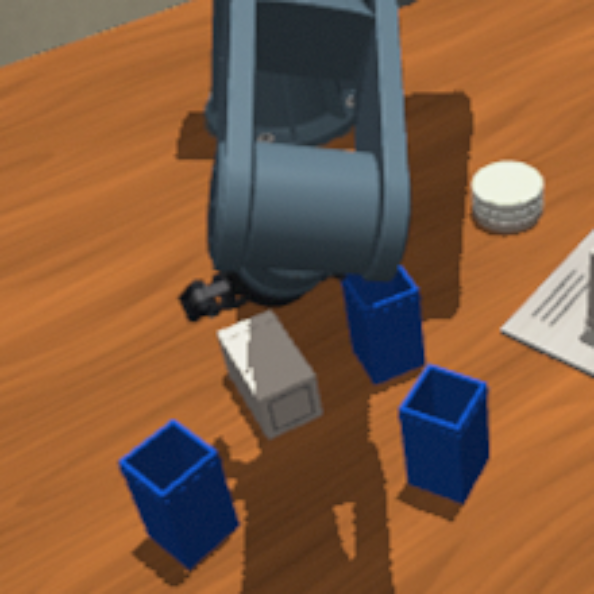

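```bash
cat > ik.py <<'E'
from kin import *
from h import Rtool
p,_=fit()
lo=np.array([-2.99,-.89,.3,-1.14,0,-3.12]);hi=np.array([2.99,2.07,2.58,4.28,2.63,3.12])
M=R.from_euler('z',np.pi/2).as_matrix()
def ik(P,Rt,q0):
    def f(q):
        A,x=fk(q,p);return np.r_[10*(x-P),R.from_matrix(Rt.T@A@M).as_rotvec()]
    s=least_squares(f,np.clip(q0,lo+.001,hi-.001),bounds=(lo,hi));return s.x,np.abs(s.fun).max()
E
python3 - <<'E'
from ik import *
np.set_printoptions(precision=3,suppress=True)
q=np.array([-0.5839,0.6801,1.2566,-0.3059,1.8458,-2.0277])
Rt=Rtool(-6.5,-40);G=np.array([.4812,-.2805,.038])
print('grasp',ik(G+.0187*Rt[:,2],Rt,q))
f=np.array([.955,.297,0]);C=np.array([.585,.1885,.083])-.012*f
for th in (35,40,45,50,55):
  for up in (0,.04,.12):
    Rt=Rtool(17.3,th);print(th,up,ik(C-.008*f+[0,0,up]+.0187*Rt[:,2],Rt,[.1,.3,1.9,0,.3,-1.5]))
E
```

```text
grasp (array([-0.583,  0.848,  1.256, -0.297,  1.675, -1.973]), np.float64(1.3853475006228392e-13))
35 0 (array([ 0.034,  0.202,  2.12 ,  0.603,  0.272, -2.378]), np.float64(9.348077867343818e-13))
35 0.04 (array([ 0.034,  0.111,  2.112,  0.449,  0.358, -2.216]), np.float64(2.1267959615656196e-10))
35 0.12 (array([ 0.034, -0.044,  2.068,  0.299,  0.543, -2.05 ]), np.float64(1.942890293094024e-15))
40 0 (array([ 0.019,  0.203,  2.171,  1.116,  0.201, -2.898]), np.float64(3.3306690738754696e-15))
40 0.04 (array([ 0.019,  0.103,  2.166,  0.757,  0.264, -2.529]), np.float64(1.311750708055115e-10))
40 0.12 (array([ 0.019, -0.068,  2.129,  0.436,  0.439, -2.188]), np.float64(9.284734079644646e-12))
45 0 (array([ 0.019,  0.204,  2.186,  1.346,  0.187, -3.12 ]), np.float64(0.05624373030864611))
45 0.04 (array([ 0.005,  0.106,  2.217,  1.313,  0.216, -3.091]), np.float64(1.6980542962755757e-12))
45 0.12 (array([ 0.004, -0.082,  2.186,  0.662,  0.344, -2.417]), np.float64(1.4155343563970746e-14))
50 0 (array([ 0.025,  0.201,  2.186,  1.36 ,  0.178, -3.12 ]), np.float64(0.13767138014151697))
50 0.04 (array([ 0.01 ,  0.104,  2.219,  1.356,  0.205, -3.12 ]), np.float64(0.07744232498237155))
50 0.12 (array([-0.01 , -0.087,  2.239,  1.044,  0.276, -2.803]), np.float64(6.661338147750939e-15))
55 0 (array([ 0.029,  0.197,  2.186,  1.373,  0.17 , -3.12 ]), np.float64(0.2191456192088467))
55 0.04 (array([ 0.015,  0.1  ,  2.219,  1.371,  0.196, -3.12 ]), np.float64(0.1584909083250871))
55 0.12 (array([-0.017, -0.084,  2.269,  1.366,  0.256, -3.12 ]), np.float64(0.03159999522517936))
```

Model residuals are under 0.05 mm. With the present wrist turn, the tilted placement runs into the joint 6 limit, but the half-turn-equivalent grasp keeps it mid-range. I'll turn the tool 180° about its own axis here, well above the tub.

```bash
python3 -m handwheel '[{"grip":8.5,"linear":[0,0,-1],"rotation":[0,0,84]},{"grip":8.5,"linear":[0,0,-1],"rotation":[0,0,84]},{"grip":8.5,"linear":[0,0,-1],"rotation":[0,0,84]},{"grip":8.5,"linear":[0,0,-1],"rotation":[0,0,84]},{"grip":8.5,"linear":[0,0,-1],"rotation":[0,0,84]},{"grip":8.5,"linear":[0,0,-1],"rotation":[0,0,84]},{"grip":8.5,"linear":[0,0,-1],"rotation":[0,0,84]},{"grip":8.5,"linear":[0,0,-1],"rotation":[0,0,84]},{"grip":8.5,"linear":[0,0,-1],"rotation":[0,0,84]},{"grip":8.5,"linear":[0,0,-1],"rotation":[0,0,84]},{"grip":8.5,"linear":[0,0,-1],"rotation":[0,0,84]},{"grip":8.5,"linear":[0,0,-1],"rotation":[0,0,84]}]'
python3 - <<'E'
from h import *
from ik import ik
T=say();F=np.diag([-1,-1,1.]);Rt=Rtool(-6.5,-45)@F;G=np.array([.4812,-.2805,.038])
to(G+.0187*Rt[:,2]+[0,0,.10],Rt)
print(ik(G+.0187*Rt[:,2],Rt,[-.58,.85,1.26,-.3,1.7,1.1]))
f=np.array([.955,.297,0]);C=np.array([.585,.1885,.083])-.012*f
for th in (45,50):
  for up in (0,.04,.12):
    for q4 in (1.,2.):
      Rt=Rtool(17.3,th)@F;print(th,up,ik(C-.008*f+[0,0,up]+.0187*Rt[:,2],Rt,[.1,.3,1.9,q4,.3,0]))
E
```

```text
time_s: 5.95
eef_pos: [0.4715, -0.2784, 0.16]
eef_rot: [-0.268, 0.67, 0.659, -0.215]
wrist_force: [0.1, -0.3, -0.6]
opening: 0.995
t 5.95 q [-0.581   0.676   1.2335 -0.3053  1.8657 -0.5575] p [ 0.4715 -0.2784  0.16  ] F [ 0.1377 -0.2654 -0.5603] op 0.9946748807964615
[[ 0.0403  0.7669 -0.6405]
 [ 0.997   0.0114  0.0764]
 [ 0.0659 -0.6417 -0.7641]]
linear cm [-0.31  1.99  2.9 ] rot deg [ 3.88 -3.82 95.58]
(array([-0.5709,  0.9078,  1.1905, -0.3239,  1.7643,  1.1713]), np.float64(1.6927876117237957e-12))
45 0 (array([ 0.0045,  0.2155,  2.2171,  1.8201,  0.2155, -0.4684]), np.float64(4.257968977405824e-10))
45 0 (array([ 0.0045,  0.2155,  2.2171,  1.8201,  0.2155, -0.4684]), np.float64(5.026408579064805e-15))
45 0.04 (array([0.0045, 0.106 , 2.2167, 1.3127, 0.216 , 0.0506]), np.float64(2.222111383787251e-12))
45 0.04 (array([0.0045, 0.106 , 2.2167, 1.3127, 0.216 , 0.0506]), np.float64(1.3877787807814457e-15))
45 0.12 (array([ 0.0045, -0.0825,  2.1857,  0.6618,  0.344 ,  0.7246]), np.float64(3.7384580502469884e-12))
45 0.12 (array([ 0.0045, -0.0825,  2.1857,  0.6618,  0.344 ,  0.7246]), np.float64(4.6709284980089104e-11))
50 0 (array([-0.0105,  0.2416,  2.2565,  2.2687,  0.3124, -0.9271]), np.float64(2.220446049250313e-15))
50 0 (array([-0.0105,  0.2416,  2.2565,  2.2687,  0.3124, -0.9271]), np.float64(2.8005375796169574e-13))
50 0.04 (array([-0.0105,  0.1222,  2.2612,  1.9258,  0.2538, -0.5705]), np.float64(5.96164651500007e-10))
50 0.04 (array([-0.0105,  0.1222,  2.2612,  1.9258,  0.2538, -0.5705]), np.float64(1.1102230246251565e-15))
50 0.12 (array([-0.0105, -0.0866,  2.2387,  1.0442,  0.2758,  0.3388]), np.float64(5.940543028033995e-12))
50 0.12 (array([-0.0105, -0.0866,  2.2387,  1.0442,  0.2758,  0.3388]), np.float64(3.6942671144402084e-13))
```

```bash
python3 -m handwheel '[{"grip":8.5,"linear":[-0.3,2,2.9],"rotation":[3.9,-3.8,95.6]},{"grip":8.5,"linear":[-0.3,2,2.9],"rotation":[3.9,-3.8,95.6]},{"grip":8.5,"linear":[-0.3,2,2.9],"rotation":[3.9,-3.8,95.6]},{"grip":8.5,"linear":[-0.3,2,2.9],"rotation":[3.9,-3.8,95.6]},{"grip":8.5,"linear":[-0.3,2,2.9],"rotation":[3.9,-3.8,95.6]},{"grip":8.5,"linear":[-0.3,2,2.9],"rotation":[3.9,-3.8,95.6]},{"grip":8.5,"linear":[-0.3,2,2.9],"rotation":[3.9,-3.8,95.6]},{"grip":8.5,"linear":[-0.3,2,2.9],"rotation":[3.9,-3.8,95.6]},{"grip":8.5,"linear":[-0.3,2,2.9],"rotation":[3.9,-3.8,95.6]},{"grip":8.5,"linear":[-0.3,2,2.9],"rotation":[3.9,-3.8,95.6]},{"grip":8.5,"linear":[-0.3,2,2.9],"rotation":[3.9,-3.8,95.6]},{"grip":8.5,"linear":[-0.3,2,2.9],"rotation":[3.9,-3.8,95.6]}]'
python3 - <<'E'
from h import *
T=say();F=np.diag([-1,-1,1.]);Rt=Rtool(-6.5,-45)@F;G=np.array([.4812,-.2805,.038])
to(G+.0187*Rt[:,2]+[0,0,.10],Rt)
to(G+.0187*Rt[:,2]+[0,0,.0],Rt)
E
```

```text
time_s: 6.95
eef_pos: [0.4681, -0.2787, 0.1248]
eef_rot: [-0.051, 0.925, 0.028, -0.376]
wrist_force: [-1.1, 1.0, -0.1]
opening: 0.996
t 6.95 q [-0.5692  0.7645  1.2034 -0.3365  1.8792  0.9577] p [ 0.4681 -0.2787  0.1248] F [-1.0949  0.974  -0.1351] op 0.9959405957794831
[[ 0.7157  0.013  -0.6983]
 [ 0.0896 -0.9933  0.0733]
 [-0.6927 -0.115  -0.712 ]]
linear cm [-0.01  0.03  0.  ] rot deg [ 0.39 -0.37  9.79]
linear cm [6.92 1.18 7.12] rot deg [ 0.39 -0.37  9.79]
```

```bash
python3 -m handwheel '[{"grip":8.5,"linear":[0,0,0],"rotation":[0.4,-0.4,9.8]},{"grip":8.5,"linear":[0,0,0],"rotation":[0.4,-0.4,9.8]},{"grip":8.5,"linear":[2,0.3,2.1],"rotation":[0.4,-0.4,9.8]},{"grip":8.5,"linear":[4,0.7,4.1],"rotation":[0.4,-0.4,9.8]},{"grip":8.5,"linear":[5.5,0.9,5.7],"rotation":[0.4,-0.4,9.8]},{"grip":8.5,"linear":[6.5,1.1,6.7],"rotation":[0.4,-0.4,9.8]},{"grip":8.5,"linear":[6.9,1.2,7.1],"rotation":[0.4,-0.4,9.8]},{"grip":8.5,"linear":[6.9,1.2,7.1],"rotation":[0.4,-0.4,9.8]}]'
python3 - <<'E'
from h import *
T=say();F=np.diag([-1,-1,1.]);Rt=Rtool(-6.5,-45)@F;G=np.array([.4812,-.2805,.038])
to(G+.0187*Rt[:,2]+[0,0,.0],Rt)
im=cams.camera('scene');cv2.imwrite('pics/s5.png',cv2.resize(im[120:300,110:290,::-1],None,fx=3.3,fy=3.3));im=cams.camera('wrist');cv2.imwrite('pics/w5.png',im[:,:,::-1])
E
```

```text
time_s: 7.62
eef_pos: [0.4673, -0.2783, 0.0232]
eef_rot: [-0.024, 0.922, -0.049, -0.384]
wrist_force: [0.7, -0.3, 0.4]
opening: 0.993
t 7.6167 q [-0.5705  0.9118  1.1894 -0.3243  1.7661  1.1655] p [ 0.4673 -0.2783  0.0232] F [ 0.6621 -0.3397  0.3802] op 0.9928829699888286
[[ 0.7002 -0.1089 -0.7056]
 [-0.0727 -0.994   0.0813]
 [-0.7103 -0.0057 -0.7039]]
linear cm [-0.05  0.06 -0.17] rot deg [-0.05  0.26  0.4 ]
```

View pics/s5.png

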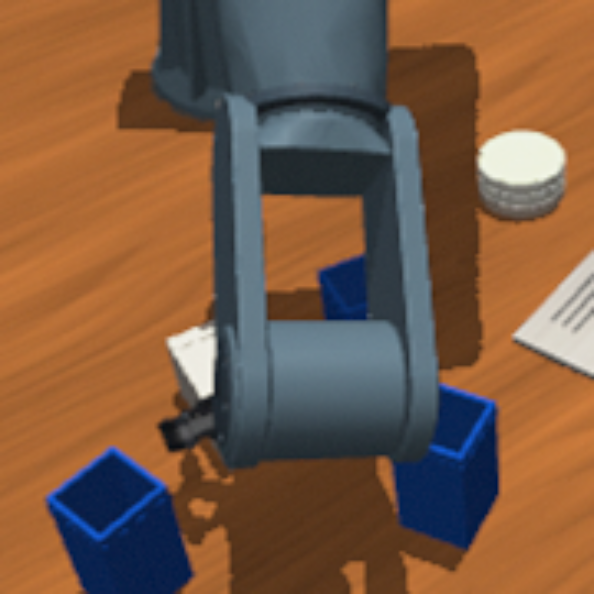

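View pics/w5.png

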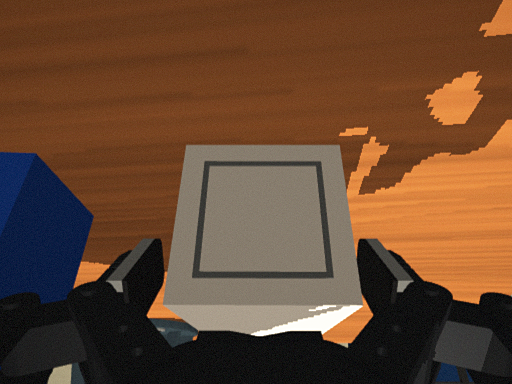

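The tub's base is centred between the open jaws, with the base square at (165–362,145–303) in the wrist view. Closing.

```bash
python3 -m handwheel '[{"grip":5,"linear":[0,0,0],"rotation":[0,0,0]},{"grip":5,"linear":[0,0,0],"rotation":[0,0,0]},{"grip":5,"linear":[0,0,0],"rotation":[0,0,0]},{"grip":5,"linear":[0,0,0],"rotation":[0,0,0]},{"grip":5,"linear":[0,0,0],"rotation":[0,0,0]},{"grip":5,"linear":[0,0,0],"rotation":[0,0,0]},{"grip":5,"linear":[0,0,0],"rotation":[0,0,0]},{"grip":5,"linear":[0,0,0],"rotation":[0,0,0]}]'
python3 - <<'E'
from h import *
T=say();np.save('Tg.npy',T)
im=cams.camera('wrist');cv2.imwrite('pics/w6.png',im[:,:,::-1])
to(T[:3,3]+[0,0,.16])
E
```

```text
time_s: 8.38
eef_pos: [0.4688, -0.2789, 0.025]
eef_rot: [-0.022, 0.922, -0.049, -0.383]
wrist_force: [1.3, -0.4, 7.2]
opening: 0.697
t 8.3833 q [-0.5696  0.9102  1.1868 -0.325   1.7676  1.1656] p [ 0.4688 -0.2789  0.025 ] F [ 1.3166 -0.3506  7.2473] op 0.6966439415959813
[[ 0.7016 -0.1083 -0.7043]
 [-0.0739 -0.9941  0.0792]
 [-0.7088 -0.0035 -0.7054]]
linear cm [-11.34  -0.06 -11.29] rot deg [0. 0. 0.]
```

View pics/w6.png

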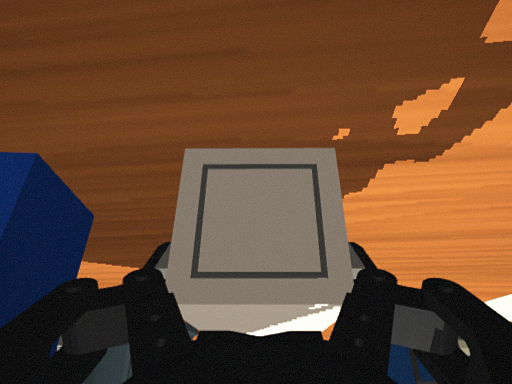

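```bash
python3 - <<'E'
from h import *
T=np.load('Tg.npy')
a=ray('wrist',[(167,303),(353,303)],.06,T);b=ray('wrist',[(186,148),(336,148)],.0,T);print(a,b)
print(np.linalg.norm(a[0]-a[1]),np.linalg.norm(b[0]-b[1]))
g=T[:3,3]-.0187*T[:3,2];print(g)
ax=np.array([-np.cos(np.radians(-6.2)),-np.sin(np.radians(-6.2)),0])
for P in (a,b):print('dist base->grip',(g-P.mean(0))@ax,(g-P.mean(0))@[-ax[1],ax[0],0])
E
python3 -m handwheel '[{"grip":5,"linear":[-0.7,0,-0.7],"rotation":[0,0,0]},{"grip":5,"linear":[-2,0,-2],"rotation":[0,0,0]},{"grip":5,"linear":[-4,0,-4],"rotation":[0,0,0]},{"grip":5,"linear":[-6.5,0,-6.5],"rotation":[0,0,0]},{"grip":5,"linear":[-9,0,-9],"rotation":[0,0,0]},{"grip":5,"linear":[-11.3,0,-11.3],"rotation":[0,0,0]},{"grip":5,"linear":[-13.5,0,-13.5],"rotation":[0,0,0]},{"grip":5,"linear":[-13.5,0,-13.5],"rotation":[0,0,0]}]'
python3 - <<'E'
from h import *
T=say()
im=cams.camera('wrist');cv2.imwrite('pics/w7.png',im[:,:,::-1])
im=cams.camera('scene');cv2.imwrite('pics/s7.png',cv2.resize(im[100:300,110:310,::-1],None,fx=3,fy=3))
E
```

```text
[[ 0.5167 -0.2561  0.06  ]
 [ 0.5117 -0.3118  0.06  ]] [[ 0.5148 -0.2542  0.    ]
 [ 0.5087 -0.3139  0.    ]]
0.05596330899627584 0.05997295379296073
[ 0.482  -0.2804  0.0382]
dist base->grip 0.0323932706700366 -3.201541449089838e-05
dist base->grip 0.03000226757788545 -0.00038810414356440554
time_s: 9.1
eef_pos: [0.4707, -0.2808, 0.2219]
eef_rot: [-0.021, 0.924, -0.05, -0.38]
wrist_force: [1.1, 0.0, 0.2]
opening: 0.695
t 9.1 q [-0.5704  0.6664  1.1526 -0.3556  2.0216  1.0708] p [ 0.4707 -0.2808  0.2219] F [1.0521 0.0027 0.1513] op 0.6950535172500721
[[ 0.7067 -0.1087 -0.6991]
 [-0.0775 -0.9941  0.0762]
 [-0.7033  0.0004 -0.7109]]
```

View pics/w7.png

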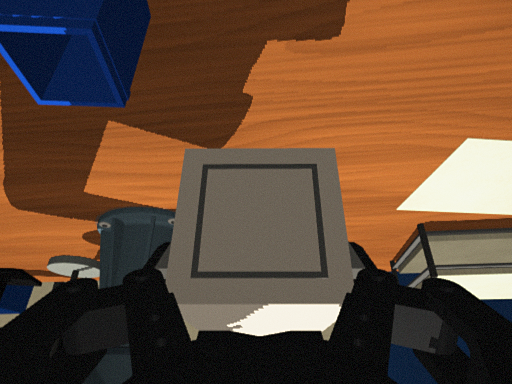

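View pics/s7.png

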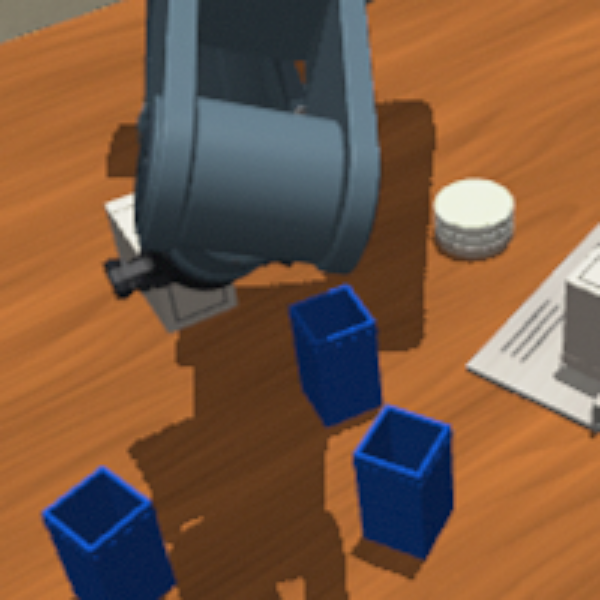

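```bash
cat > plan.py <<'E'
from h import *
from ik import ik
T0=np.load('Tg.npy');ty=T0[:3,1].copy();ty[2]=0;ty/=np.linalg.norm(ty)   # lateral (-y')
u=np.array([0,0,1.]);m=np.cross(u,ty)*1.0
if m[0]>0:m=-m
yaw=17.3;f=np.array([np.cos(np.radians(yaw)),np.sin(np.radians(yaw)),0])
A=np.c_[m,u,np.cross(m,u)];B=np.c_[-u,-f,np.cross(-u,-f)]
Q=B@A.T;Rp=Q@T0[:3,:3]
hole=np.array([.5848,.1885,0])
tray=lambda x,y:hole+(x-.034)*f+y*np.array([-f[1],f[0],0])
def place(x,lift):  # tub centre tray x, mouth height above tray floor
    g=tray(x,0)-.0082*f+[0,0,.008+.079+lift];return g+.0187*Rp[:,2]
E
python3 - <<'E'
from plan import *
o=status.get_obs();T=T_tool(o);print('m',m,'Rp\n',Rp,'lat',ty,Q@ty)
P=place(.020,.15);print(P);d,rv=to(P,Rp);q=o['q']
from scipy.spatial.transform import Slerp
S=Slerp([0,1],R.from_matrix([T[:3,:3],Rp]))
for s in np.linspace(0,1,11):
    q,e=ik(T[:3,3]*(1-s)+s*P,S(s).as_matrix(),q);print(round(s,1),q,round(e,5))
for l in (.1,.05,.02,0):q,e=ik(place(.020,l),Rp,q);print(l,q,round(e,5))
E
```

```text
m [-0.9941  0.1083 -0.    ] Rp
 [[ 0.676   0.3008  0.6728]
 [ 0.2132 -0.9537  0.2122]
 [ 0.7054  0.     -0.7088]] lat [-0.1083 -0.9941  0.    ] [ 0.2974 -0.9548  0.    ]
[0.5762 0.1859 0.2237]
linear cm [  3.53 -47.44  -4.38] rot deg [ -0.27  88.44 -26.31]
0.0 [-0.5705  0.6724  1.1581 -0.3543  2.0171  1.0718] 0.0
0.1 [-0.5316  0.5481  1.2792 -0.2525  1.8948  1.0929] 0.0
0.2 [-0.4928  0.4271  1.3965 -0.1608  1.7683  1.1029] 0.0
0.3 [-0.4531  0.3103  1.5107 -0.0763  1.6374  1.1044] 0.0
0.4 [-0.411   0.1988  1.6221  0.0034  1.5011  1.0992] 0.0
0.5 [-0.3648  0.0946  1.7303  0.0797  1.3577  1.0883] 0.0
0.6 [-0.3121  0.0008  1.8347  0.1539  1.2049  1.0723] 0.0
0.7 [-0.2508 -0.0782  1.9335  0.2275  1.0392  1.0505] 0.0
0.8 [-0.1787 -0.1361  2.0242  0.3038  0.8563  1.0195] 0.0
0.9 [-0.0944 -0.1645  2.1031  0.3935  0.652   0.9681] 0.0
1.0 [ 0.0011 -0.1539  2.1651  0.538   0.4253  0.8538] 0.0
0.1 [ 0.0011 -0.0544  2.1992  0.744   0.3175  0.6333] 0.0
0.05 [0.0011 0.0644 2.2186 1.1417 0.2346 0.2207] 0.0
0.02 [ 0.0011  0.1437  2.2226  1.4981  0.2136 -0.1447] 0.0
0 [ 0.0011  0.1993  2.2222  1.751   0.2166 -0.4035] 0.0
```

```bash
python3 -m handwheel '[{"grip":5,"linear":[3.5,-47.4,-4.4],"rotation":[-0.3,88.4,-26.3]},{"grip":5,"linear":[3.5,-47.4,-4.4],"rotation":[-0.3,88.4,-26.3]},{"grip":5,"linear":[3.5,-47.4,-4.4],"rotation":[-0.3,88.4,-26.3]},{"grip":5,"linear":[3.5,-47.4,-4.4],"rotation":[-0.3,88.4,-26.3]},{"grip":5,"linear":[3.5,-47.4,-4.4],"rotation":[-0.3,88.4,-26.3]},{"grip":5,"linear":[3.5,-47.4,-4.4],"rotation":[-0.3,88.4,-26.3]},{"grip":5,"linear":[3.5,-47.4,-4.4],"rotation":[-0.3,88.4,-26.3]},{"grip":5,"linear":[3.5,-47.4,-4.4],"rotation":[-0.3,88.4,-26.3]},{"grip":5,"linear":[3.5,-47.4,-4.4],"rotation":[-0.3,88.4,-26.3]},{"grip":5,"linear":[3.5,-47.4,-4.4],"rotation":[-0.3,88.4,-26.3]},{"grip":5,"linear":[3.5,-47.4,-4.4],"rotation":[-0.3,88.4,-26.3]},{"grip":5,"linear":[3.5,-47.4,-4.4],"rotation":[-0.3,88.4,-26.3]}]'
python3 - <<'E'
from plan import *
say();to(place(.020,.15),Rp)
E
```

```text
time_s: 10.2
eef_pos: [0.5744, 0.1892, 0.2225]
eef_rot: [-0.058, 0.934, 0.13, 0.328]
wrist_force: [0.9, 1.3, -1.6]
opening: 0.695
t 10.2 q [ 0.0244 -0.1249  2.0921  0.3546  0.5444  1.0739] p [0.5744 0.1892 0.2225] F [ 0.9457  1.2882 -1.6345] op 0.6951566764952738
[[ 0.7514  0.2811  0.597 ]
 [ 0.2044 -0.9594  0.1944]
 [ 0.6274 -0.0241 -0.7783]]
linear cm [ 0.15  0.37 -0.06] rot deg [-0.24  5.97 -1.79]
```

```bash
python3 -m handwheel '[{"grip":5,"linear":[0.1,0.0,0],"rotation":[-0.2,6.0,-1.8]},{"grip":5,"linear":[0.1,0.0,0],"rotation":[-0.2,6.0,-1.8]},{"grip":5,"linear":[0.1,0.0,0],"rotation":[-0.2,6.0,-1.8]}]'
python3 - <<'E'
from plan import *
say();to(place(.020,.15),Rp);
o=cams.camera('top');cv2.imwrite('pics/t8.png',cv2.resize(o[130:260,90:260,::-1],None,fx=4,fy=4));o=cams.camera('scene');cv2.imwrite('pics/s8.png',cv2.resize(o[80:250,220:400,::-1],None,fx=3.4,fy=3.4))
E
```

```text
time_s: 10.45
eef_pos: [0.5737, 0.1861, 0.2201]
eef_rot: [-0.058, 0.916, 0.139, 0.372]
wrist_force: [0.4, -1.0, -0.9]
opening: 0.697
t 10.45 q [ 0.0035 -0.1514  2.1656  0.5221  0.4301  0.8735] p [0.5737 0.1861 0.2201] F [ 0.3757 -0.9866 -0.9119] op 0.696656796365806
[[ 0.6845  0.2983  0.6652]
 [ 0.2115 -0.9545  0.2103]
 [ 0.6976 -0.0032 -0.7164]]
linear cm [ 0.42  0.1  -0.1 ] rot deg [-0.03  0.63 -0.24]
```

View pics/t8.png

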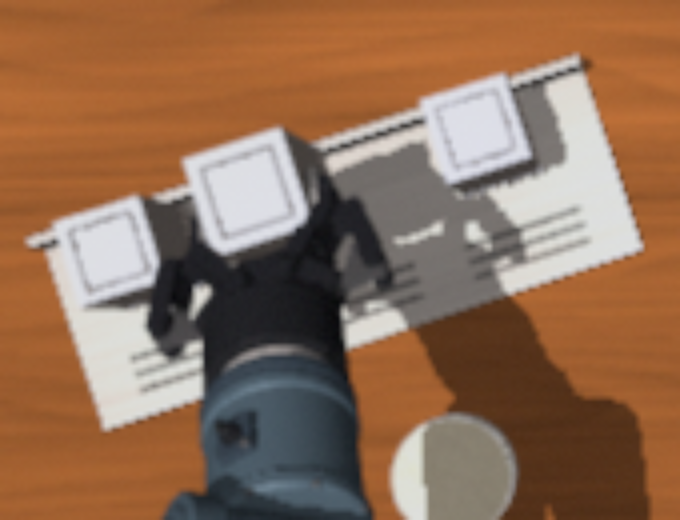

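View pics/s8.png

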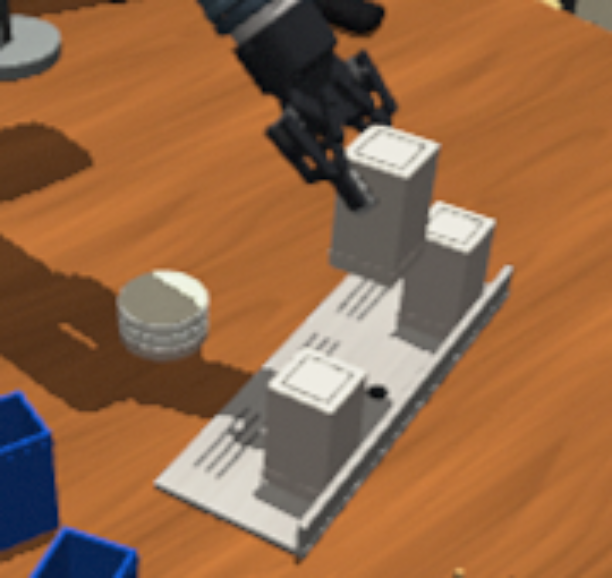

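The tub hangs mouth-down above the middle place: in the top crop its base is at (183,158)–(308,221), and in the scene crop it is clear of both dry tubs. I'll check its centre against the hole before lowering.

```bash
python3 - <<'E'
from plan import *
c=np.array([(183,158),(280,127),(308,221),(218,255)])/4+[90-.4,130-.4]
P=ray('top',c,.2645);C=P.mean(0);print(P,C);e=P-np.roll(P,-1,0);print(np.linalg.norm(e,axis=1),np.degrees(np.arctan2(e[:,1],e[:,0]))%90)
T=T_tool();d=C-hole;print('tray x',.034+d@f,'y',d@[-f[1],f[0],0])
g=T[:3,3]-.0187*T[:3,2]+.0082*f-hole;print('by tool x',.034+g@f,'y',g@[-f[1],f[0],0])
for l in (.15,.03,.0):to(place(.020,l),Rp)
E
```

```text
[[0.59   0.2203 0.2645]
 [0.6067 0.1642 0.2645]
 [0.5519 0.1489 0.2645]
 [0.5335 0.201  0.2645]] [0.5705 0.1836 0.2645]
[0.0585 0.0569 0.0552 0.0597] [16.5689 15.5238 19.4836 18.8448]
tray x 0.018895226656781214 y -0.0004229231937280349
by tool x 0.020569059757781116 y -0.0007095548800042146
linear cm [-0.03 -0.07 -0.04] rot deg [ 0.11  0.36 -0.21]
linear cm [-8.44 -0.06  8.51] rot deg [ 0.11  0.36 -0.21]
linear cm [-10.54  -0.06  10.65] rot deg [ 0.11  0.36 -0.21]
```

```bash
python3 -m handwheel '[{"grip":5,"linear":[-1.5,0,1.5],"rotation":[0.1,0.3,-0.2]},{"grip":5,"linear":[-3,0,3],"rotation":[0.1,0.3,-0.2]},{"grip":5,"linear":[-4.5,0,4.5],"rotation":[0.1,0.3,-0.2]},{"grip":5,"linear":[-6,0,6],"rotation":[0.1,0.3,-0.2]},{"grip":5,"linear":[-7.2,0,7.3],"rotation":[0.1,0.3,-0.2]},{"grip":5,"linear":[-8.2,0,8.3],"rotation":[0.1,0.3,-0.2]},{"grip":5,"linear":[-9.0,0,9.1],"rotation":[0.1,0.3,-0.2]},{"grip":5,"linear":[-9.4,0,9.5],"rotation":[0.1,0.3,-0.2]},{"grip":5,"linear":[-9.4,0,9.5],"rotation":[0.1,0.3,-0.2]},{"grip":5,"linear":[-9.4,0,9.5],"rotation":[0.1,0.3,-0.2]}]'
python3 - <<'E'
from plan import *
say();to(place(.020,.0),Rp);
o=cams.camera('scene');cv2.imwrite('pics/s9.png',cv2.resize(o[100:250,230:380,::-1],None,fx=4,fy=4))
E
```

```text
time_s: 11.38
eef_pos: [0.5778, 0.1855, 0.0904]
eef_rot: [-0.058, 0.913, 0.141, 0.378]
wrist_force: [0.1, -0.5, -0.8]
opening: 0.697
t 11.3833 q [-0.0006  0.156   2.2203  1.5514  0.2151 -0.2005] p [0.5778 0.1855 0.0904] F [ 0.119  -0.5276 -0.8386] op 0.6967759406175431
[[ 0.6746  0.3013  0.6739]
 [ 0.2131 -0.9535  0.213 ]
 [ 0.7068 -0.0001 -0.7074]]
linear cm [-1.28 -0.08  1.08] rot deg [-0.03 -0.11  0.02]
```

View pics/s9.png

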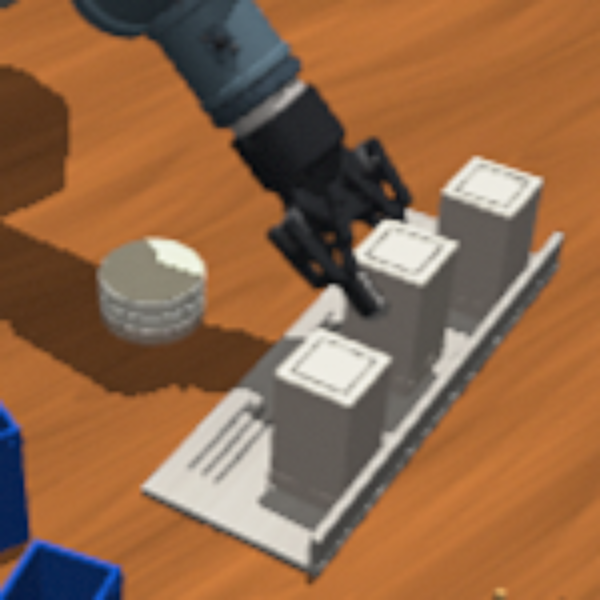

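```bash
python3 -m handwheel '[{"grip":5,"linear":[-0.3,0,0.2],"rotation":[0,0,0]},{"grip":5,"linear":[-0.5,0,0.4],"rotation":[0,0,0]},{"grip":5,"linear":[-0.7,0,0.6],"rotation":[0,0,0]},{"grip":5,"linear":[-0.8,0,0.7],"rotation":[0,0,0]},{"grip":5,"linear":[-0.9,0,0.8],"rotation":[0,0,0]},{"grip":5,"linear":[-0.9,0,0.8],"rotation":[0,0,0]}]'
python3 -c "
from plan import *
say();to(place(.020,.0),Rp)"
```

```text
time_s: 11.93
eef_pos: [0.576, 0.1856, 0.0784]
eef_rot: [-0.058, 0.913, 0.141, 0.378]
wrist_force: [0.3, -0.1, -0.5]
opening: 0.7
t 11.9333 q [-0.0001  0.1862  2.2242  1.7079  0.2166 -0.3618] p [0.576  0.1856 0.0784] F [ 0.3019 -0.0788 -0.5288] op 0.6999051844198774
[[ 0.6741  0.3022  0.674 ]
 [ 0.2145 -0.9533  0.2128]
 [ 0.7068  0.0011 -0.7074]]
linear cm [-0.31 -0.02  0.35] rot deg [-0.01 -0.11  0.1 ]
```

```bash
python3 -m handwheel '[{"grip":5,"linear":[-0.05,0,0.07],"rotation":[0,0,0]},{"grip":5,"linear":[-0.1,0,0.14],"rotation":[0,0,0]},{"grip":5,"linear":[-0.17,0,0.2],"rotation":[0,0,0]},{"grip":5,"linear":[-0.2,0,0.25],"rotation":[0,0,0]},{"grip":5,"linear":[-0.2,0,0.25],"rotation":[0,0,0]}]'
python3 -c "
from plan import *
say();to(place(.020,.0),Rp)"
```

```text
time_s: 12.35
eef_pos: [0.576, 0.1858, 0.0749]
eef_rot: [-0.058, 0.913, 0.141, 0.378]
wrist_force: [-2.2, 0.4, 0.9]
opening: 0.695
t 12.35 q [ 0.0003  0.196   2.2236  1.748   0.2177 -0.4024] p [0.576  0.1858 0.0749] F [-2.2477  0.3604  0.8568] op 0.6946486222073693
[[ 0.6744  0.3021  0.6738]
 [ 0.2144 -0.9533  0.2128]
 [ 0.7066  0.001  -0.7076]]
linear cm [-0.07 -0.    0.1 ] rot deg [-0.02 -0.09  0.1 ]
```

```bash
python3 -m handwheel '[{"grip":5,"linear":[-0.04,0,0.04],"rotation":[0,0,0]},{"grip":5,"linear":[-0.07,0,0.07],"rotation":[0,0,0]},{"grip":5,"linear":[-0.07,0,0.07],"rotation":[0,0,0]}]'
python3 -c "
from plan import *
say()"
```

```text
time_s: 12.6
eef_pos: [0.5767, 0.1859, 0.0749]
eef_rot: [-0.058, 0.913, 0.141, 0.379]
wrist_force: [-3.2, -1.5, 8.6]
opening: 0.698
t 12.6 q [ 0.0003  0.1976  2.223   1.7603  0.2187 -0.4146] p [0.5767 0.1859 0.0749] F [-3.1543 -1.5379  8.6011] op 0.6978262559301659
[[ 0.6731  0.3022  0.675 ]
 [ 0.214  -0.9533  0.2133]
 [ 0.7079  0.0009 -0.7063]]
```

Firm contact at 8.6 N with the height no longer changing. Releasing.

```bash
python3 -m handwheel '[{"grip":5.9,"linear":[0.03,0,-0.03],"rotation":[0,0,0]},{"grip":6.3,"linear":[0.03,0,-0.03],"rotation":[0,0,0]},{"grip":6.8,"linear":[0.03,0,-0.03],"rotation":[0,0,0]},{"grip":8,"linear":[0.03,0,-0.03],"rotation":[0,0,0]},{"grip":8,"linear":[0.03,0,-0.03],"rotation":[0,0,0]},{"grip":8,"linear":[0.03,0,-0.03],"rotation":[0,0,0]}]'
python3 - <<'E'
from plan import *
say()
o=cams.camera('scene');s=cv2.resize(o[100:250,230:380,::-1],None,fx=4,fy=4);cv2.imwrite('pics/s10.png',s)
o=cams.camera('wrist');cv2.imwrite('pics/w10.png',o[...,::-1])
E
```

```text
time_s: 13.1
eef_pos: [0.5756, 0.1858, 0.0738]
eef_rot: [-0.058, 0.913, 0.142, 0.377]
wrist_force: [0.8, -0.2, -0.7]
opening: 0.933
t 13.1 q [ 0.0004  0.198   2.224   1.7544  0.2178 -0.4092] p [0.5756 0.1858 0.0738] F [ 0.7796 -0.1724 -0.668 ] op 0.9326845379196017
[[ 0.675   0.3023  0.6731]
 [ 0.2147 -0.9532  0.2127]
 [ 0.7059  0.001  -0.7083]]
```

View pics/s10.png

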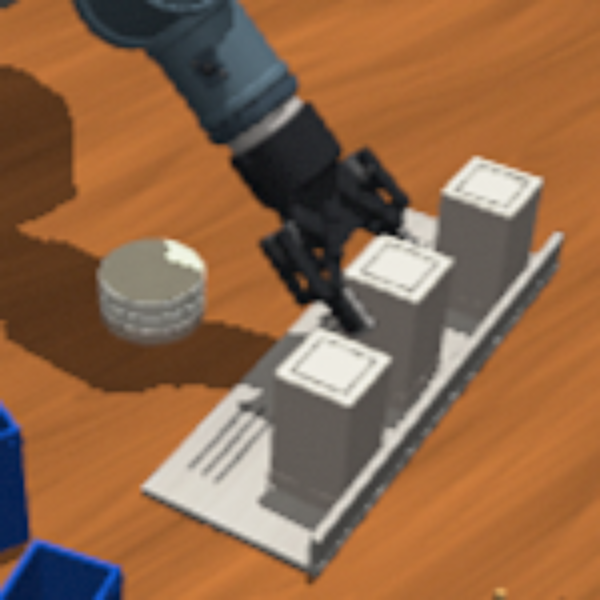

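View pics/w10.png

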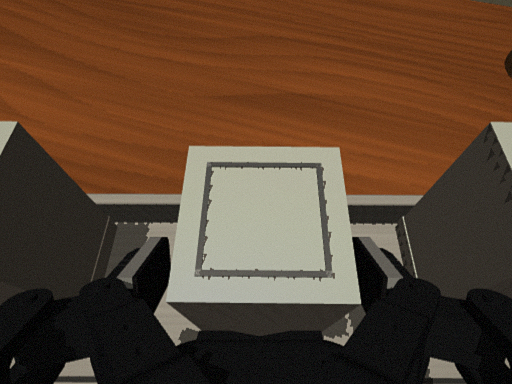

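The tub stands free, and the wrist view shows a strip of floor between it and the rail, so it isn't flush yet. I'll back off along the tool axis, close the fingers, and push low at the front face.

```bash
python3 -m handwheel '[{"grip":8,"linear":[0,0,-1],"rotation":[0,0,0]},{"grip":8,"linear":[0,0,-2.5],"rotation":[0,0,0]},{"grip":8,"linear":[0,0,-5],"rotation":[0,0,0]},{"grip":8,"linear":[0,0,-8],"rotation":[0,0,0]},{"grip":8,"linear":[0,0,-10],"rotation":[0,0,0]},{"grip":8,"linear":[0,0,-10],"rotation":[0,0,0]}]'
python3 - <<'E'
from plan import *
T=say();
tp=tray(-.050,0)+[0,0,.038];d,rv=to(tp,Rtool(17.3,45)@np.diag([-1,-1,1.]))
from kin import *
q=status.get_obs()['q'];Rt=Rtool(17.3,45)@np.diag([-1,-1,1.])
for x in (-.05,-.03,-.01,0.):
  q,e=ik(tray(x,0)+[0,0,.038],Rt,q);print(q,e)
o=cams.camera('top');cv2.imwrite('pics/t11.png',cv2.resize(o[140:245,90:255,::-1],None,fx=4.8,fy=4.8,interpolation=2))
E
```

```text
time_s: 13.7
eef_pos: [0.5074, 0.1642, 0.1468]
eef_rot: [-0.057, 0.913, 0.142, 0.378]
wrist_force: [0.3, -1.4, -1.3]
opening: 0.934
t 13.7 q [-0.0737 -0.1871  2.3866  0.9539  0.326   0.3645] p [0.5074 0.1642 0.1468] F [ 0.346  -1.3661 -1.2996] op 0.9341799534755828
[[ 0.6731  0.3027  0.6747]
 [ 0.216  -0.9531  0.2121]
 [ 0.7073  0.003  -0.707 ]]
linear cm [-7.9  -0.06  7.49] rot deg [-0.11 -0.01  0.35]
[-0.0748  0.182   2.3973  2.1743  0.3214 -0.901 ] 2.220446049250313e-15
[-0.0503  0.2161  2.3487  2.1814  0.3024 -0.887 ] 7.703845565518426e-11
[-0.029   0.2489  2.3004  2.1794  0.2838 -0.8662] 1.5354967297653843e-10
[-0.0193  0.2648  2.2763  2.175   0.2747 -0.8532] 6.772360450213455e-14
```

View pics/t11.png

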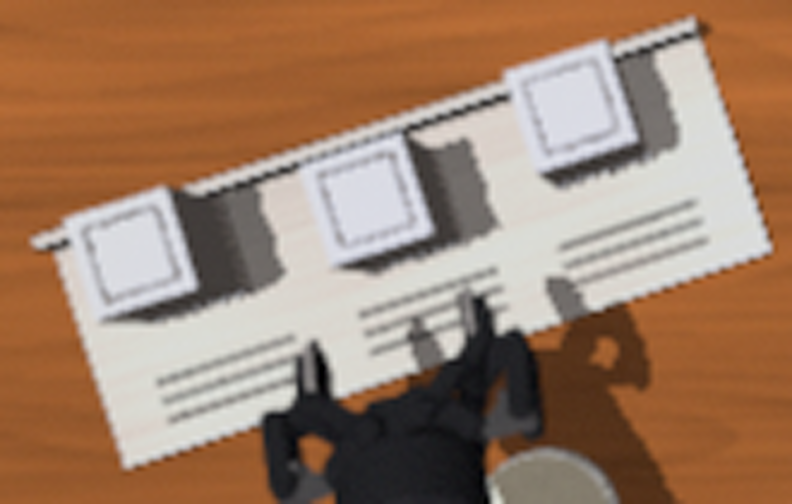

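```bash
python3 - <<'E'
from plan import *
ff=lambda a:np.array(a)/4.8+[90-.4,140-.4]
for q in ([(65,217),(163,187),(198,289),(104,320)],[(503,72),(605,40),(640,140),(540,173)],[(303,163),(404,132),(438,234),(343,268)]):
    D=ray('top',ff(q),.118);d=D.mean(0)-hole; e=D-np.roll(D,-1,0);print('tray x,y',.034+d@f,d@[-f[1],f[0],0],np.degrees(np.arctan2(e[:,1],e[:,0]))%90)
to(tray(-.04,0)+[0,0,.038],Rtool(17.3,45)@np.diag([-1,-1,1.]))
E
```

```text
tray x,y 0.03281905866614389 0.13018157245247794 [15.8408 18.0077 17.0115 19.8671]
tray x,y 0.03278829037807893 -0.12784517870905016 [16.2479 17.9798 17.0246 18.8902]
tray x,y 0.018909670397060114 -0.005486028164252662 [15.8714 17.3091 18.445  19.7925]
linear cm [-7.24 -0.06  8.16] rot deg [-0.1  -0.07  0.33]
```

```bash
python3 - <<'E'
from plan import *
# wrist view now and scene crop
T=T_tool();o=cams.camera('wrist');cv2.imwrite('pics/w12.png',o[...,::-1]);np.save('T12.npy',T)
s=cams.camera('scene');cv2.imwrite('pics/s12.png',cv2.resize(s[120:240,270:380,::-1],None,fx=5,fy=5,interpolation=2))
E
```

```text
(no output)
```

View pics/w12.png

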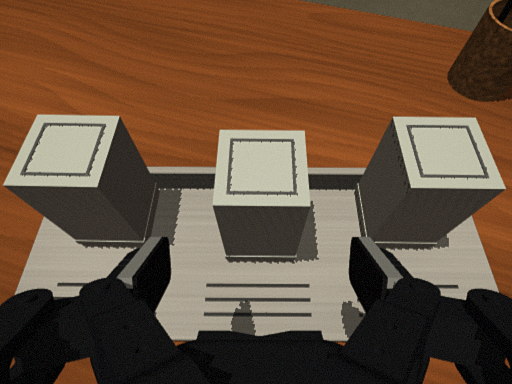

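View pics/s12.png

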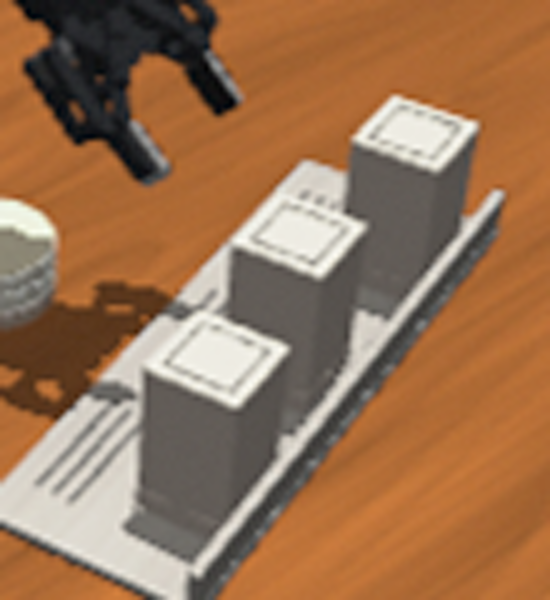

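```bash
python3 - <<'E'
from plan import *
T=np.load('T12.npy');yy=[-f[1],f[0],0]
for n,q in (('L',[(38,115),(121,117),(98,188),(5,184)]),('M',[(218,131),(304,130),(310,206),(213,207)]),('R',[(393,118),(475,118),(504,187),(410,190)])):
    D=ray('wrist',q,.118,T);d=D.mean(0)-hole;e=D-np.roll(D,-1,0);print(n,.034+d@f,d@yy,np.linalg.norm(e,axis=1),np.degrees(np.arctan2(e[:,1],e[:,0]))%90)
for q in ([(204,285),(310,285)],[(358,240),(436,240)],[(78,240),(148,242)],[(225,257),(305,260)]):
    D=ray('wrist',q,.008,T)-hole;print(D@f+.034,D@yy)
ff=lambda a:np.array(a)/5+[270-.4,120-.4]
for n,q in (('R',[(143,368),(193,313),(290,348),(237,408)]),('M',[(230,244),(276,194),(369,228),(321,280)]),('L',[(351,138),(397,94),(479,128),(434,172)])):
    D=ray('scene',ff(q),.118);d=D.mean(0)-hole;print('scene',n,.034+d@f,d@yy)
E
```

```text
L 0.03179173780860462 0.1313074446779249 [0.0605 0.0596 0.0596 0.0585] [16.0366 16.0446 14.9661 16.8673]
M 0.018906336984133548 -0.0008876963756237407 [0.0606 0.0603 0.0593 0.06  ] [18.7126 17.1998 18.443  18.4444]
R 0.03228365868521196 -0.12534273654512473 [0.0596 0.0582 0.0603 0.0603] [17.8638 16.6288 19.8849 15.9772]
[-0.032  -0.0313] [ 0.048  -0.0446]
[0.0109 0.0114] [-0.0927 -0.1662]
[0.0088 0.0073] [0.1698 0.104 ]
[-0.0066 -0.0088] [ 0.0312 -0.0417]
scene R 0.03372489312568657 -0.12870888773979966
scene M 0.021172662501433237 -0.004802386761246469
scene L 0.03357842862061843 0.13036627024819059
```

Against the midpoint of the two dry tubs (tray y about +1 to +3 mm), the tub stands about 5 mm toward −y: top view −5.5, scene −4.8, wrist −0.9 with its own offset. I'll nudge it about 5 mm in +y with the closed fingertips, low on its side, and then push it back to the rail.

```bash
python3 - <<'E'
from plan import *
q=status.get_obs()['q'];Rt=Rtool(17.3,45)@np.diag([-1,-1,1.])
for P in (tray(-.03,-.062)+[0,0,.11],tray(-.03,-.062)+[0,0,.042],tray(.006,-.062)+[0,0,.042],tray(.006,-.035)+[0,0,.042]):
    to(P,Rt);q,e=ik(P,Rt,q);print(q,e)
E
```

```text
linear cm [-1.44  6.16  3.63] rot deg [-0.13 -0.04  0.27]
[-0.2339 -0.0151  2.3447  1.3141  0.3825 -0.1218] 2.220446049250313e-15
linear cm [-6.26  6.15  8.43] rot deg [-0.13 -0.04  0.27]
[-0.2339  0.21    2.3387  1.8644  0.3867 -0.7131] 1.5959455978986625e-15
linear cm [-3.71  6.17 10.98] rot deg [-0.13 -0.04  0.27]
[-0.1802  0.2686  2.2529  1.8638  0.3496 -0.6651] 1.887379141862766e-13
linear cm [-3.7   3.47 10.99] rot deg [-0.13 -0.04  0.27]
[-0.1094  0.2635  2.2605  1.969   0.3118 -0.7154] 2.356463607767106e-13
```

```bash
python3 -m handwheel '[{"grip":0,"linear":[0,3,0],"rotation":[0,0,0.3]},{"grip":0,"linear":[-1.4,6.2,2],"rotation":[0,0,0.3]},{"grip":0,"linear":[-1.4,6.2,3.6],"rotation":[0,0,0.3]},{"grip":0,"linear":[-1.4,6.2,3.6],"rotation":[0,0,0.3]},{"grip":0,"linear":[-1.4,6.2,3.6],"rotation":[0,0,0.3]},{"grip":0,"linear":[-3,6.2,5.2],"rotation":[0,0,0.3]},{"grip":0,"linear":[-4.6,6.2,6.8],"rotation":[0,0,0.3]},{"grip":0,"linear":[-6,6.2,8.2],"rotation":[0,0,0.3]},{"grip":0,"linear":[-6.2,6.2,8.4],"rotation":[0,0,0.3]},{"grip":0,"linear":[-6.2,6.2,8.4],"rotation":[0,0,0.3]}]'
python3 - <<'E'
from plan import *
T=say();Rt=Rtool(17.3,45)@np.diag([-1,-1,1.])
for y in (-.062,-.046,-.036):to(tray(.006,y)+[0,0,.042],Rt)
o=cams.camera('wrist');cv2.imwrite('pics/w13.png',o[...,::-1])
E
```

```text
time_s: 14.68
eef_pos: [0.5405, 0.1111, 0.0404]
eef_rot: [-0.06, 0.914, 0.139, 0.376]
wrist_force: [0.0, -0.6, -0.5]
opening: 0.001
t 14.6833 q [-0.2356  0.2119  2.3394  1.8519  0.3899 -0.7018] p [0.5405 0.1111 0.0404] F [ 0.0244 -0.5654 -0.5353] op 0.001142113344038693
[[ 0.6782  0.2996  0.671 ]
 [ 0.2093 -0.9541  0.2144]
 [ 0.7044 -0.005  -0.7098]]
linear cm [2.76 0.14 2.52] rot deg [-0.3   0.22 -0.11]
linear cm [ 2.76 -1.46  2.52] rot deg [-0.3   0.22 -0.11]
linear cm [ 2.75 -2.46  2.53] rot deg [-0.3   0.22 -0.11]
```

View pics/w13.png

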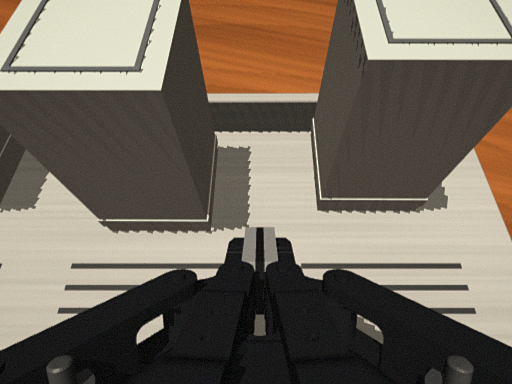

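```bash
python3 - <<'E'
from plan import *
T=T_tool();yy=[-f[1],f[0],0]
for p in ([(100,220),(209,221)],[(319,198),(428,199)],[(71,266),(225,266)],[(300,265),(461,266)]):
    D=ray('wrist',p,.008,T)-hole;print(D@f+.034,D@yy)
E
python3 -m handwheel '[{"grip":0,"linear":[1,0.1,0.9],"rotation":[-0.3,0.2,0]},{"grip":0,"linear":[2,0.1,1.8],"rotation":[-0.3,0.2,0]},{"grip":0,"linear":[2.8,0.1,2.5],"rotation":[-0.3,0.2,0]},{"grip":0,"linear":[2.8,-0.7,2.5],"rotation":[-0.3,0.2,0]},{"grip":0,"linear":[2.8,-1.3,2.5],"rotation":[-0.3,0.2,0]},{"grip":0,"linear":[2.8,-1.4,2.5],"rotation":[-0.3,0.2,0]}]'
python3 - <<'E'
from plan import *
T=say();o=cams.camera('wrist');cv2.imwrite('pics/w14.png',o[...,::-1])
d=T[:3,3]-hole;print(d@f+.034,d@[-f[1],f[0],0])
E
```

```text
[-0.0023 -0.0029] [ 0.0373 -0.0297]
[0.0133 0.0127] [-0.0983 -0.1673]
[-0.0311 -0.0308] [ 0.0467 -0.0411]
[-0.0301 -0.0305] [-0.0837 -0.175 ]
time_s: 15.23
eef_pos: [0.5734, 0.1359, 0.0451]
eef_rot: [-0.057, 0.913, 0.139, 0.38]
wrist_force: [-1.2, 0.1, 0.1]
opening: -0.001
t 15.2333 q [-0.1391  0.2593  2.2571  1.9168  0.3267 -0.6854] p [0.5734 0.1359 0.0451] F [-1.1916  0.0597  0.0585] op -0.0009230989256432201
[[ 0.6722  0.297   0.6782]
 [ 0.2102 -0.9549  0.2099]
 [ 0.7099  0.0015 -0.7043]]
0.007475094582770476 -0.04686035888106182
```

View pics/w14.png

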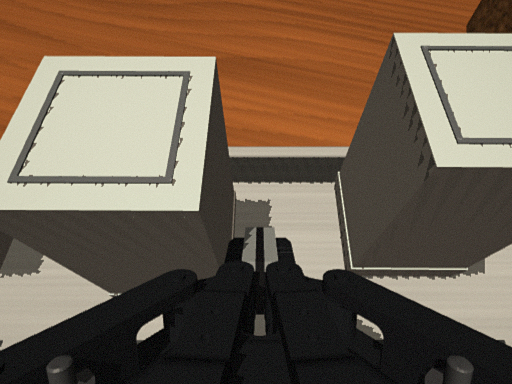

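```bash
python3 - <<'E'
from plan import *
T=T_tool();yy=[-f[1],f[0],0]
D=ray('wrist',[(0,210),(198,211),(215,57),(44,57),(435,166),(393,33)],.118,T)-hole;print(D@f+.034,D@yy)
T=np.load('T12.npy')
D=ray('wrist',[(121,117),(98,188),(218,131),(213,207),(304,130),(310,206),(393,118),(410,190)],.118,T)-hole;print(D@f+.034,D@yy)
E
```

```text
[-0.0112 -0.0114  0.0482  0.048   0.0026  0.0619] [ 0.0194 -0.0309 -0.0311  0.0281 -0.095  -0.0957]
[ 0.0606  0.0011  0.0482 -0.0118  0.0497 -0.0106  0.0616  0.0013] [ 0.1006  0.102   0.0297  0.0285 -0.0309 -0.0308 -0.0961 -0.0947]
```

```bash
python3 -m handwheel '[{"grip":0,"linear":[0,-0.15,0],"rotation":[0,0,0]},{"grip":0,"linear":[0,-0.3,0],"rotation":[0,0,0]},{"grip":0,"linear":[0,-0.45,0],"rotation":[0,0,0]},{"grip":0,"linear":[0,-0.6,0],"rotation":[0,0,0]},{"grip":0,"linear":[0,-0.6,0],"rotation":[0,0,0]}]'
python3 - <<'E'
from plan import *
T=say();o=cams.camera('wrist');cv2.imwrite('pics/w15.png',o[...,::-1])
d=T[:3,3]-hole;print(d@f+.034,d@[-f[1],f[0],0])
E
```

```text
time_s: 15.7
eef_pos: [0.5716, 0.1403, 0.0438]
eef_rot: [-0.057, 0.913, 0.138, 0.379]
wrist_force: [1.3, -0.8, 0.0]
opening: -0.002
t 15.7 q [-0.1257  0.2613  2.2581  1.9422  0.3183 -0.6989] p [0.5716 0.1403 0.0438] F [ 1.3302 -0.8134  0.0431] op -0.00207816193118236
[[ 0.674   0.295   0.6773]
 [ 0.2088 -0.9555  0.2084]
 [ 0.7086  0.0009 -0.7056]]
0.0070631239390107695 -0.04213775842809363
```

View pics/w15.png

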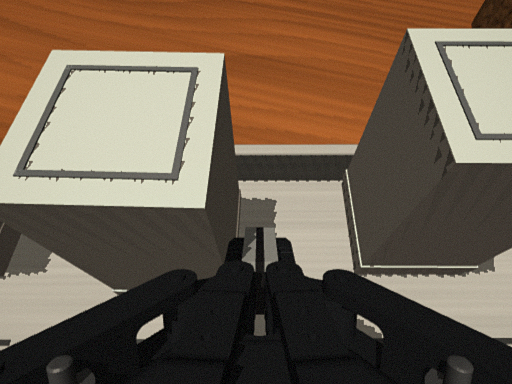

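```bash
python3 - <<'E'
from plan import *
T=T_tool();yy=[-f[1],f[0],0]
D=ray('wrist',[(205,208),(224,54),(457,163),(407,28)],.118,T)-hole;print(D@f+.034,D@yy)
E
python3 -m handwheel '[{"grip":0,"linear":[0,-0.15,0],"rotation":[0,0,0]},{"grip":0,"linear":[0,-0.3,0],"rotation":[0,0,0]},{"grip":0,"linear":[0,-0.4,0],"rotation":[0,0,0]},{"grip":0,"linear":[0,-0.4,0],"rotation":[0,0,0]}]'
python3 - <<'E'
from plan import *
T=say();o=cams.camera('wrist');cv2.imwrite('pics/w16.png',o[...,::-1])
d=T[:3,3]-hole;print(d@f+.034,d@[-f[1],f[0],0])
E
```

```text
[-0.011   0.0484  0.0027  0.063 ] [-0.028  -0.0296 -0.0958 -0.096 ]
time_s: 16.08
eef_pos: [0.5704, 0.1443, 0.0437]
eef_rot: [-0.057, 0.913, 0.138, 0.379]
wrist_force: [0.1, 0.6, -0.5]
opening: -0.001
t 16.0833 q [-0.1148  0.261   2.2589  1.9587  0.3127 -0.7073] p [0.5704 0.1443 0.0437] F [ 0.1009  0.6084 -0.4781] op -0.0007306533506019163
[[ 0.674   0.2953  0.6771]
 [ 0.209  -0.9554  0.2086]
 [ 0.7085  0.0009 -0.7057]]
0.007082293042829757 -0.03796231646758399
```

View pics/w16.png

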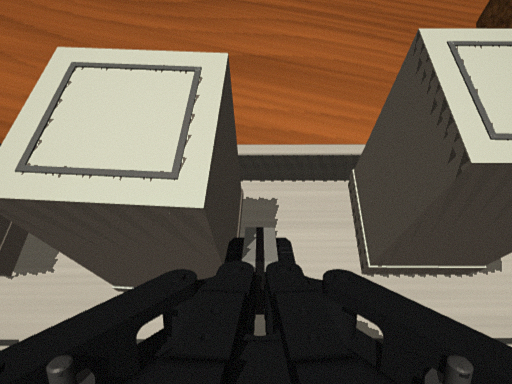

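```bash
python3 - <<'E'
from plan import *
T=T_tool();yy=[-f[1],f[0],0]
D=ray('wrist',[(204,209),(228,52),(56,46),(471,163),(418,28)],.118,T)-hole;print(D@f+.034,D@yy)
Rt=Rtool(17.3,45)@np.diag([-1,-1,1.])
for P in (tray(.007,-.055),tray(-.045,-.05),tray(-.045,0.003)):to(P+[0,0,.042],Rt)
E
```

```text
[-0.0113  0.0494  0.0526  0.0028  0.0631] [-0.0236 -0.0267  0.0337 -0.0954 -0.0959]
linear cm [-0.13  1.7   0.12] rot deg [ 0.12 -0.12 -0.05]
linear cm [-3.8   1.21 -3.57] rot deg [ 0.12 -0.12 -0.05]
linear cm [-3.8  -4.09 -3.58] rot deg [ 0.12 -0.12 -0.05]
```

The tub's side face moved from −31 mm to about −25 mm, so its centre is within about 2 mm of the dry tubs' midpoint, with about 3° of yaw for the rail to square up. I'll back out and go to its front face.

```bash
python3 -m handwheel '[{"grip":0,"linear":[0,0.6,0],"rotation":[0,0,0]},{"grip":0,"linear":[0,1.3,0],"rotation":[0,0,0]},{"grip":0,"linear":[-1,1.3,-1],"rotation":[0,0,0]},{"grip":0,"linear":[-2.5,1.3,-2.4],"rotation":[0,0,0]},{"grip":0,"linear":[-3.8,1.2,-3.6],"rotation":[0,0,0]},{"grip":0,"linear":[-3.8,1.2,-3.6],"rotation":[0,0,0]},{"grip":0,"linear":[-3.8,-1.5,-3.6],"rotation":[0,0,0]},{"grip":0,"linear":[-3.8,-3.5,-3.6],"rotation":[0,0,0]},{"grip":0,"linear":[-3.8,-4.2,-3.6],"rotation":[0,0,0]},{"grip":0,"linear":[-3.8,-4.2,-3.6],"rotation":[0,0,0]}]'
python3 - <<'E'
from plan import *
T=say();o=cams.camera('wrist');cv2.imwrite('pics/w17.png',o[...,::-1])
d=T[:3,3]-hole;print(d@f+.034,d@[-f[1],f[0],0])
Rt=Rtool(17.3,45)@np.diag([-1,-1,1.])
for x in (-.022,-.005):to(tray(x,.004)+[0,0,.038],Rt)
E
```

```text
time_s: 16.97
eef_pos: [0.5081, 0.1701, 0.0424]
eef_rot: [-0.057, 0.913, 0.139, 0.38]
wrist_force: [0.1, 0.5, -0.0]
opening: -0.004
t 16.9667 q [-0.0508  0.1761  2.3869  2.1832  0.3031 -0.8889] p [0.5081 0.1701 0.0424] F [ 0.1048  0.5345 -0.0414] op -0.004438397411780758
[[ 0.6732  0.2972  0.6771]
 [ 0.2101 -0.9548  0.2101]
 [ 0.709   0.0008 -0.7052]]
-0.044703224663127025 0.005260242830948342
linear cm [1.27 0.05 1.91] rot deg [ 0.07 -0.15  0.02]
linear cm [2.47 0.05 3.12] rot deg [ 0.07 -0.15  0.02]
```

View pics/w17.png

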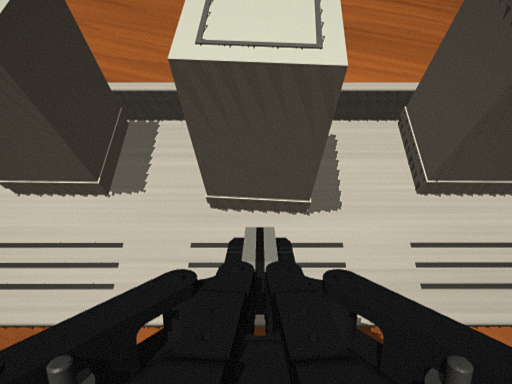

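```bash
python3 -m handwheel '[{"grip":0,"linear":[0.7,0,1.1],"rotation":[0,0,0]},{"grip":0,"linear":[1.2,0,1.8],"rotation":[0,0,0]},{"grip":0,"linear":[1.4,0,2.0],"rotation":[0,0,0]},{"grip":0,"linear":[1.55,0,2.15],"rotation":[0,0,0]},{"grip":0,"linear":[1.7,0,2.3],"rotation":[0,0,0]},{"grip":0,"linear":[1.85,0,2.45],"rotation":[0,0,0]},{"grip":0,"linear":[2.0,0,2.6],"rotation":[0,0,0]},{"grip":0,"linear":[2.0,0,2.6],"rotation":[0,0,0]}]'
python3 - <<'E'
from plan import *
T=say();o=cams.camera('wrist');cv2.imwrite('pics/w18.png',o[...,::-1])
d=T[:3,3]-hole;print(d@f+.034,d@[-f[1],f[0],0])
E
```

```text
time_s: 17.68
eef_pos: [0.5394, 0.1783, 0.0381]
eef_rot: [-0.057, 0.913, 0.138, 0.38]
wrist_force: [-0.2, -0.2, -0.2]
opening: 0.002
t 17.6833 q [-0.0185  0.2457  2.307   2.2215  0.2812 -0.899 ] p [0.5394 0.1783 0.0381] F [-0.1793 -0.2211 -0.2041] op 0.0024017900764317156
[[ 0.6739  0.295   0.6774]
 [ 0.2089 -0.9555  0.2083]
 [ 0.7087  0.0011 -0.7055]]
-0.012376059159194083 0.003722078010907116
```

View pics/w18.png

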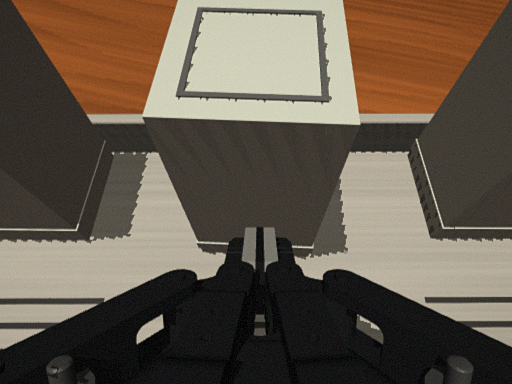

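```bash
python3 -m handwheel '[{"grip":0,"linear":[0.1,0,0.1],"rotation":[0,0,0]},{"grip":0,"linear":[0.2,0,0.2],"rotation":[0,0,0]},{"grip":0,"linear":[0.3,0,0.3],"rotation":[0,0,0]},{"grip":0,"linear":[0.4,0,0.4],"rotation":[0,0,0]},{"grip":0,"linear":[0.5,0,0.5],"rotation":[0,0,0]},{"grip":0,"linear":[0.5,0,0.5],"rotation":[0,0,0]}]'
python3 - <<'E'
from plan import *
T=say();o=cams.camera('wrist');cv2.imwrite('pics/w19.png',o[...,::-1])
d=T[:3,3]-hole;print(d@f+.034,d@[-f[1],f[0],0])
E
```

```text
time_s: 18.23
eef_pos: [0.5463, 0.1805, 0.0382]
eef_rot: [-0.057, 0.913, 0.138, 0.38]
wrist_force: [-0.4, -0.4, -0.1]
opening: -0.0
t 18.2333 q [-0.0115  0.2573  2.2896  2.2193  0.2749 -0.8908] p [0.5463 0.1805 0.0382] F [-0.3568 -0.3947 -0.0537] op -0.0002629173068488441
[[ 0.6737  0.2953  0.6775]
 [ 0.209  -0.9554  0.2086]
 [ 0.7089  0.0011 -0.7053]]
-0.005109013220091066 0.0038141178693797627
```

View pics/w19.png

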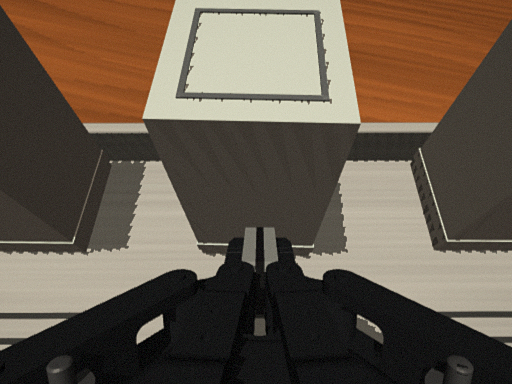

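```bash
python3 -m handwheel '[{"grip":0,"linear":[0.07,0,0.07],"rotation":[0,0,0]},{"grip":0,"linear":[0.14,0,0.14],"rotation":[0,0,0]},{"grip":0,"linear":[0.21,0,0.21],"rotation":[0,0,0]},{"grip":0,"linear":[0.21,0,0.21],"rotation":[0,0,0]}]'
python3 - <<'E'
from plan import *
T=say()
d=T[:3,3]-hole;print(d@f+.034,d@[-f[1],f[0],0])
o=cams.camera('wrist');cv2.imwrite('pics/w20.png',o[...,::-1])
E
```

```text
time_s: 18.62
eef_pos: [0.549, 0.1813, 0.0381]
eef_rot: [-0.057, 0.913, 0.138, 0.38]
wrist_force: [-0.9, -0.6, 0.0]
opening: -0.002
t 18.6167 q [-0.0089  0.2619  2.2827  2.2179  0.2722 -0.8871] p [0.549  0.1813 0.0381] F [-0.8612 -0.6169  0.0091] op -0.0020201504925546803
[[ 0.6738  0.2952  0.6774]
 [ 0.209  -0.9554  0.2085]
 [ 0.7087  0.0011 -0.7055]]
-0.002287989471549415 0.0037910860379254145
```

View pics/w20.png

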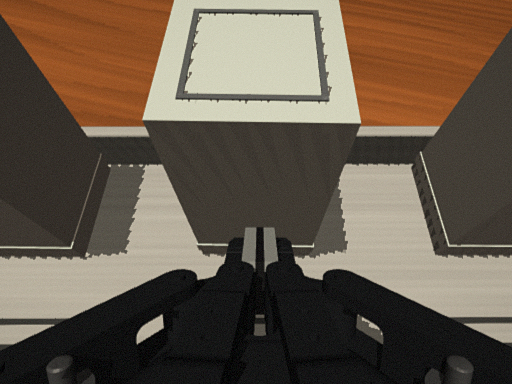

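```bash
for i in 1; do :; done; python3 -m handwheel '[{"grip":0,"linear":[0.05,0,0.05],"rotation":[0,0,0]},{"grip":0,"linear":[0.1,0,0.1],"rotation":[0,0,0]},{"grip":0,"linear":[0.15,0,0.15],"rotation":[0,0,0]},{"grip":0,"linear":[0.15,0,0.15],"rotation":[0,0,0]}]'
python3 - <<'E'
from plan import *
T=say()
d=T[:3,3]-hole;print(d@f+.034,d@[-f[1],f[0],0])
E
```

```text
time_s: 19.0
eef_pos: [0.5505, 0.1817, 0.0378]
eef_rot: [-0.057, 0.913, 0.138, 0.379]
wrist_force: [-3.9, -1.3, 1.6]
opening: 0.0
t 19.0 q [-0.0071  0.2649  2.2785  2.2169  0.2696 -0.8843] p [0.5505 0.1817 0.0378] F [-3.8866 -1.3223  1.6028] op 0.0001471254469375873
[[ 0.6746  0.2946  0.6768]
 [ 0.2088 -0.9556  0.2078]
 [ 0.708   0.0011 -0.7062]]
-0.0007854842947186691 0.003719396562790205
```

The force has risen to 4 N, which suggests rail contact. I'll press slightly more to square the tub up, then look.

```bash
python3 -m handwheel '[{"grip":0,"linear":[0.05,0,0.05],"rotation":[0,0,0]},{"grip":0,"linear":[0.08,0,0.08],"rotation":[0,0,0]},{"grip":0,"linear":[0.08,0,0.08],"rotation":[0,0,0]}]'
python3 - <<'E'
from plan import *
T=say()
d=T[:3,3]-hole;print(d@f+.034,d@[-f[1],f[0],0])
o=cams.camera('wrist');cv2.imwrite('pics/w21.png',o[...,::-1])
E
```

```text
time_s: 19.25
eef_pos: [0.5507, 0.1818, 0.0374]
eef_rot: [-0.056, 0.914, 0.138, 0.379]
wrist_force: [-11.5, -5.4, 9.2]
opening: 0.002
t 19.25 q [-0.0063  0.2661  2.2772  2.2163  0.268  -0.8828] p [0.5507 0.1818 0.0374] F [-11.5194  -5.3617   9.243 ] op 0.0018143256338507142
[[ 0.6756  0.2942  0.6761]
 [ 0.2088 -0.9557  0.2073]
 [ 0.7071  0.0011 -0.7071]]
-0.000562996671725241 0.0037312187753586203
```

View pics/w21.png

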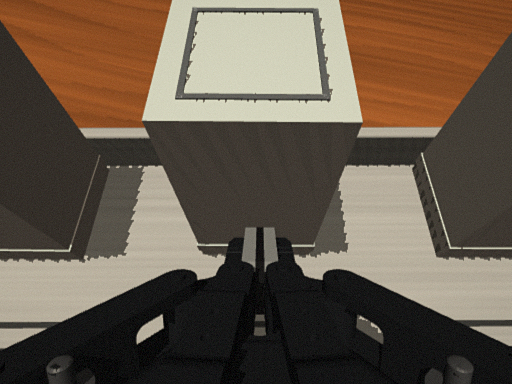

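It is firmly against the rail, at about 12 N with no further motion. Backing off straight, then up and clear.

```bash
python3 -m handwheel '[{"grip":0,"linear":[-0.1,0,-0.1],"rotation":[0,0,0]},{"grip":0,"linear":[-0.4,0,-0.4],"rotation":[0,0,0]},{"grip":0,"linear":[-1.2,0,-1.2],"rotation":[0,0,0]},{"grip":0,"linear":[-2.5,0,-2.5],"rotation":[0,0,0]},{"grip":0,"linear":[-2.8,0,-5.5],"rotation":[0,0,0]},{"grip":0,"linear":[-2.8,0,-9],"rotation":[0,0,0]},{"grip":0,"linear":[-2.8,0,-12],"rotation":[0,0,0]},{"grip":0,"linear":[-2.8,0,-12],"rotation":[0,0,0]}]'
python3 - <<'E'
from plan import *
T=say();np.save('T22.npy',T)
o=cams.camera('wrist');cv2.imwrite('pics/w22.png',o[...,::-1])
s=cams.camera('scene');cv2.imwrite('pics/s22.png',cv2.resize(s[120:240,260:380,::-1],None,fx=5,fy=5,interpolation=2))
o=cams.camera('top');cv2.imwrite('pics/t22.png',cv2.resize(o[140:270,90:255,::-1],None,fx=4.5,fy=4.5,interpolation=2))
E
```

```text
time_s: 19.97
eef_pos: [0.463, 0.1574, 0.0952]
eef_rot: [-0.062, 0.912, 0.14, 0.382]
wrist_force: [-0.4, 0.9, 0.7]
opening: 0.0
t 19.9667 q [-0.1254 -0.1474  2.516   1.4805  0.308  -0.2142] p [0.463  0.1574 0.0952] F [-0.4322  0.9262  0.6606] op 6.50354499363475e-05
[[ 0.6698  0.3016  0.6785]
 [ 0.2076 -0.9534  0.2188]
 [ 0.7129 -0.0057 -0.7012]]
```

View pics/w22.png

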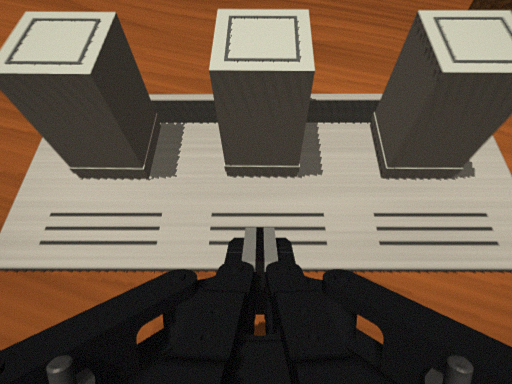

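View pics/s22.png

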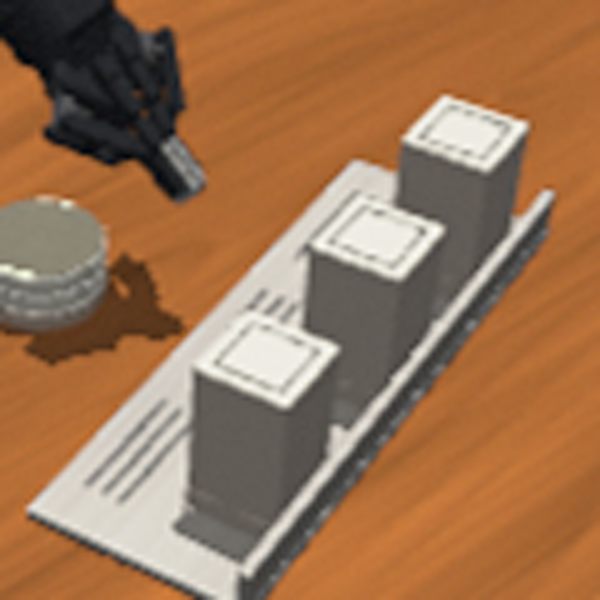

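View pics/t22.png

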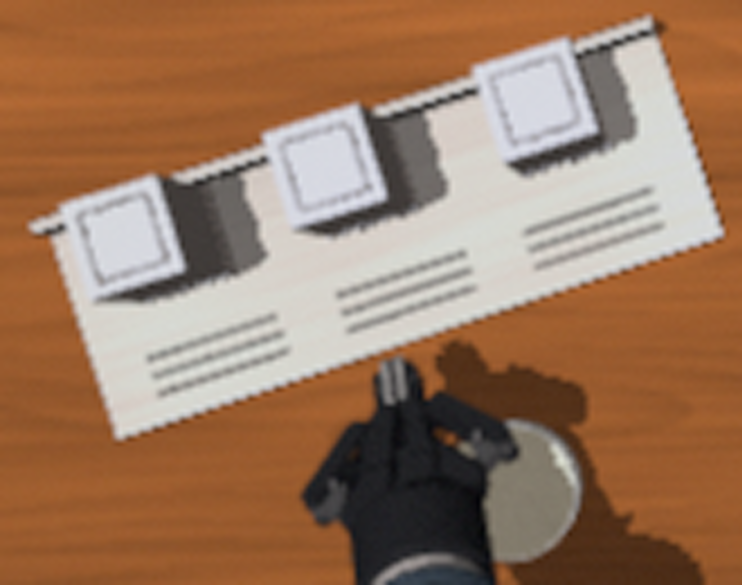

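```bash
python3 - <<'E'
from plan import *
T=np.load('T22.npy');yy=[-f[1],f[0],0]
for n,q in (('L',[(34,12),(116,12),(92,72),(1,69)]),('M',[(219,10),(309,11),(314,72),(211,70)]),('R',[(419,11),(505,11),(540,72),(433,72)])):
    D=ray('wrist',q,.118,T)-hole;print(n,'x',D@f+.034,'y',D@yy)
ff=lambda a:np.array(a)/4.5+[90-.4,140-.4]
for n,q in (('L',[(61,205),(155,174),(188,272),(98,301)]),('M',[(263,131),(360,102),(388,197),(298,229)]),('R',[(472,69),(570,38),(601,133),(510,164)])):
    D=ray('top',ff(q),.118);d=D.mean(0)-hole; e=D-np.roll(D,-1,0);print('top',n,.034+d@f,d@yy,np.degrees(np.arctan2(e[:,1],e[:,0]))%90)
to(T_tool()[:3,3]+[0,0,.10])
E
python3 -m handwheel '[{"grip":0,"linear":[-2,0,-2],"rotation":[0,0,0]},{"grip":0,"linear":[-2,0,-2],"rotation":[0,0,0]},{"grip":0,"linear":[-2,0,-4.5],"rotation":[0,0,0]},{"grip":0,"linear":[1,0,-7],"rotation":[0,0,0]},{"grip":0,"linear":[4,0,-9.5],"rotation":[0,0,0]},{"grip":0,"linear":[7,0,-10],"rotation":[0,0,0]},{"grip":0,"linear":[8,0,-10],"rotation":[0,0,0]},{"grip":0,"linear":[8,0,-10],"rotation":[0,0,0]}]'
python3 - <<'E'
from plan import *
say()
s=cams.camera('scene');cv2.imwrite('pics/s23.png',s[...,::-1])
s0=cv2.imread('pics/scene0.png')
f=lambda im:(lambda h:((h[...,1]<60)&(h[...,2]>150)).astype(np.uint8))(cv2.cvtColor(im,cv2.COLOR_BGR2HSV))
for im in (s0,s[...,::-1].copy()):
    n,l,st,c=cv2.connectedComponentsWithStats(f(im)[140:240,230:380]);print([(st[i][:].tolist(),c[i].round(1).tolist()) for i in range(1,n) if st[i,4]>60])
E
```

```text
L x [0.0621 0.062  0.0032 0.0058] y [0.157  0.1025 0.1026 0.1557]
M x [0.0641 0.0627 0.0032 0.0049] y [ 0.0344 -0.0251 -0.0236  0.0349]
R x [0.0625 0.0624 0.0031 0.0032] y [-0.0973 -0.1535 -0.1508 -0.0907]
top L 0.03224951804219719 0.12956820032355387 [17.0861 17.6803 16.6147 20.202 ]
top M 0.035509864855865284 0.00250205181693105 [15.4689 15.3225 18.3469 18.6136]
top R 0.031615924782500124 -0.1287130595362962 [16.3833 16.7666 17.5744 20.5609]
linear cm [ 7.16 -0.04 -6.98] rot deg [0. 0. 0.]
time_s: 20.78
eef_pos: [0.4545, 0.1524, 0.2316]
eef_rot: [-0.061, 0.909, 0.14, 0.388]
wrist_force: [1.7, -1.7, 2.9]
opening: 0.003
t 20.7833 q [-0.1548 -0.619   2.4568  0.576   0.6336  0.7592] p [0.4545 0.1524 0.2316] F [ 1.6728 -1.6607  2.8553] op 0.0027554845532922257
[[ 0.6598  0.3012  0.6884]
 [ 0.2069 -0.9535  0.219 ]
 [ 0.7224 -0.0021 -0.6915]]
[([111, 0, 25, 14, 220], [122.8, 6.4]), ([36, 12, 105, 88, 2452], [82.2, 55.1]), ([25, 20, 26, 16, 345], [37.4, 27.6])]
[([111, 0, 25, 14, 219], [122.8, 6.4]), ([36, 12, 105, 88, 2115], [79.6, 55.8]), ([28, 20, 21, 6, 98], [38.7, 22.6])]
```

View pics/s23.png

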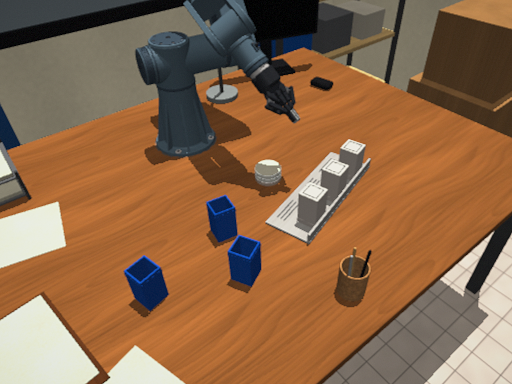

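The final view shows three tubs in line at (312,200), (335,178) and (352,155), the dishes unmoved at (267,172), and the arm clear of everything. Handing in.

```bash
python3 -m handwheel '[{"grip":0,"linear":[0,0,0],"rotation":[0,0,0]},{"grip":0,"linear":[0,0,0],"rotation":[0,0,0]}]'; python3 -c "
from bench import ctrl
print(ctrl.hand_in())"
```

```text
time_s: 21.0
eef_pos: [0.4488, 0.1532, 0.2203]
eef_rot: [-0.063, 0.912, 0.14, 0.381]
wrist_force: [-0.4, 0.7, 0.0]
opening: -0.001
the job is handed in; nothing more can be done
None
```

The job is done and handed in at 21 s of the 67 s allowed. The tub stands upside down by itself over the free (middle) drain hole, against the back rail.

**What I did:**
1. I pushed the white tub over near its top so it lay on its side, and let go.
2. I took it again with a tilted grip, turned it mouth-down and set it on the tray at about 9 N.
3. It came to rest about 5 mm to one side, so I nudged it sideways into line.
4. I pushed it back with closed fingers until it stopped on the rail at about 14 N, then withdrew.

**Last checks:**
- **In line with the rail:** in the wrist view the three tubs agree within about 1 mm front to back. The top view put this tub about 3 mm further back than the other two. I put that down to error in picking the corners, since the push had stopped dead at the rail.
- **Side to side:** it is about 2 mm off the midpoint of the two dry tubs in the top view. The wrist view also puts it within about 3 mm.
- **Left alone:** the dry tub at the far end shows no change in the scene view, and the top view puts both within about 1 mm of where they started. The dishes looked unmoved by eye, but my colour check could not confirm it because the arm's shadow fell on them.

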